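# Weigh out oysters, tip them into the rinse basket under the low shelf and set the timer

## Task

Put every oyster that lies on the bench into the scoop pan while it sits on the scale, then carry the pan over and tip the oysters into the yellow basket under the low wire shelf without bumping the shelf. Once they are all in the basket, start the rinse timer: pull its dial up to unlock it, turn it clockwise all the way to the green mark and push it fully back in. Leave the empty pan standing back on the middle of the scale, and do not disturb the other things on the bench.

Things in the scene. Friction and masses are not known exactly. Their poses are not given: they have to be found in the camera images.
- oyster1_mid (a point): A grey-brown live oyster, a rigid lumpy teardrop 64 mm long (its x), 44 mm wide (its y), 26 mm thick (its z), 60 g; this point is its centre, 13 mm above whatever it lies flat on. It lies on the bench at any yaw. None if absent: two to four of the four are there.
- oyster2_mid (a point): A grey-brown live oyster, a rigid lumpy teardrop 64 mm long (its x), 44 mm wide (its y), 26 mm thick (its z), 60 g; this point is its centre, 13 mm above whatever it lies flat on. It lies on the bench at any yaw. None if absent: two to four of the four are there.
- oyster3_mid (a point): A grey-brown live oyster, a rigid lumpy teardrop 64 mm long (its x), 44 mm wide (its y), 26 mm thick (its z), 60 g; this point is its centre, 13 mm above whatever it lies flat on. It lies on the bench at any yaw. None if absent: two to four of the four are there.
- oyster4_mid (a point): A grey-brown live oyster, a rigid lumpy teardrop 64 mm long (its x), 44 mm wide (its y), 26 mm thick (its z), 60 g; this point is its centre, 13 mm above whatever it lies flat on. It lies on the bench at any yaw. None if absent: two to four of the four are there.
- pan_grip (a point): Grip point of the aluminium scoop pan (200 g, loose): centre of its straight blue handle, a bar 18 mm wide (pan y) and 24 mm high (pan z) along the pan's x, from 60 to 168 mm behind the pan's centre. Pan axes: x from handle to pouring lip, z up. The point is 130 mm behind the pan's centre (-x), 30 mm above its underside. The pan starts on the scale, handle roughly towards the robot.
- pan_mid (a point): Centre of the pan's inner floor, 3 mm above its underside; axes as pan_grip. The hollow is 98 mm wide (y) and runs from x = -57 to 60 mm; back and side walls stand 45 mm above the underside (3 mm sheet). At the front, open end the floor rises as a ramp, 14 mm over 35 mm (22 degrees), between side walls 41 mm high, to the lip.
- pan_lip (a point): Middle of the pan's pouring lip, 95 mm ahead of pan_mid (+x) and 17 mm above the pan's underside; axes as pan_grip. The pan is wet and slippery: oysters slide on it above 14 to 20 degrees, so past the ramp they leave once the pan is tipped some 45 degrees or more.
- scale_top (a point): Centre of the scale's steel weighing plate, 150 x 150 mm, its top 60 mm above the bench; z up. The white body is 170 x 170 mm; a 40 mm high grey display lies at +x, from 85 to 145 mm from the centre. Fixed. The pan stands here at the start and at the end.
- tub_in (a point): Centre of the inner floor of the fixed yellow basket under the shelf, 5 mm above the bench. x points away from its open front (robot side), z up. Inside 200 mm (x) by 210 mm (y); outside 210 x 220 mm, rim 60 mm above the bench, walls 5 mm.
- shelf: The fixed low wire shelf over the basket; origin on the bench under the basket's centre, axes as tub_in. Underside 240 mm, top 258 mm above the bench; x from -135 to 110 mm, y from -153 to 153 mm; carried by two rear posts 24 mm square at x = 98, y = -141 and 141, so its front and sides are open. Goods up to 50 mm high stand on its rear half. Do not push it with over 6 N.
- shelf_front (a point): Middle of the lower front edge of the shelf, 135 mm in front of the basket's centre (-x) and 240 mm above the bench.
- dial_grip (a point): Grip point of the rinse timer's black dial, on its vertical axis, half-way up its bar; turns and lifts with it, 92 mm above the bench when in. Bar 52 mm long (its x), 16 mm wide (its y), 32 mm high, top 13 mm above this point; under it a 62 mm disc with a red tooth at the rim. Fixed blue console 150 x 140 x 60 mm with a red mark (off) and a green mark (rinse).
- dial_pull (a joint): How far the dial is pulled up, m: 0 fully in, 0.016 fully out. It stays where it is left (3 N friction). The red tooth on it clears the fixed guard on the console above 0.010.
- dial (a joint): Dial angle, rad, growing clockwise seen from above: 0 off (red mark), 1.2 at the end stop on the green rinse mark. When the dial is in, the tooth and the guard keep it below 0.11 or above 1.09; between these it cannot be pushed in. It stays where it is left.
- jar: A closed jar, 48 mm across, 70 mm high, among the oysters; origin under its centre. A bystander: leave it where it stands.
- tape: A blue roll of band, 60 mm across, 30 mm high, among the oysters; origin under its centre. A bystander: leave it where it stands.
- beaker: An orange beaker, 54 mm across, 65 mm high, among the oysters; origin under its centre. A bystander: leave it where it stands.
- weight: A brass test weight, 44 mm across, 45 mm high, among the oysters; origin under its centre. A bystander: leave it where it stands.

How it is judged:
By the outcome, as a careful person would: the job done as asked, in the order asked, and still so for the second after the job is handed in, with the robot touching nothing.
Of oyster1, oyster2, oyster3, oyster4 only 2 to 4 are there at a start; the rules pass over those that are not, and their reading is None.
At some moment in a run one of oyster1, oyster2, oyster3, oyster4 may be knocked a few centimetres aside while the robot is not near it.
It also fails if it takes over 210 s, if anything falls off the work surface, if the arm or the gripper's body presses on something with over 40 N, if the wrist force passes 120 N, or if a joint passes its speed limit or range.

## Robot

A 6-joint arm with a two-finger parallel gripper is mounted at the origin on the work surface. World frame = base frame: x ahead of the robot, y to its left, z up, the work surface at z = 0. Lengths are in mm, angles in rad, forces in N, time in s.
With the tool pointing down it reaches from about 350 to 775 mm from the base axis. Payload 7.3 kg.
Tool frame: the origin (TCP) lies between the finger pads; the fingertips stand 14 mm ahead of it and the grasp point (between the pads) lies 5 mm behind it; z points along the fingers, y is the line along which they close (so a half turn about z gives the same grasp; the last joint's range is limited). The gripper opens to 92 mm and grips with 3 to 60 N. Pads are 19 mm wide; open, the fingers measure 130 mm over their backs; the gripper's body (75 mm by 190 mm) begins 47 mm behind the grasp point.
Start: joints at [-0.146, 0.342, 1.524, -0, 1.275, -0.146], TCP at [525.018, 0.02, 240.741] pointing down, gripper open.
Joint ranges: [-2.53, 2.53], [-0.77, 2.02], [0.04, 2.7], [-1, 4.14], [0.28, 2.66], [-3.11, 3.11]. Speed limits (rad/s): [2.57, 2.57, 3.14, 3.14, 3.14, 3.14].

## Interface

Orientations are given as [roll, pitch, yaw] about the fixed x, y, z axes, in that order (R = Rz(yaw) Ry(pitch) Rx(roll)).
In Python, from plant import get_obs, cams, close_job gives the robot as it stands. The module is installed in compiled form; this text tells all that it offers.
- The arm moves only by the shell command python3 -m creep 'ROWS'. ROWS is JSON, a list of rows, each an object of numbers: "hand": the opening, from 0 (shut) to 1 (fully open); "tx", "ty", "tz": the shift along the tool's x, y, z in m; "spin": the turn about the tool's z in degrees. In form: [{"hand": .., "tx": .., "ty": .., "tz": .., "spin": ..}, ...]. A call has 1 to 5 rows; each row shifts and turns the commanded pose from where the row before left it, along the tool's axes as they then stand; what a row does not reach is not made up. A row lasts 1/8 s, in which the tool goes at most 62.5 mm and 10.7 degrees, less where a joint would pass 70% of its speed; a pose out of reach is approached as far as the arm can. A call is refused whole if a number of a shift passes 0.0625 or a number of a turn 10.7, either way. A call with a gripper value outside its range is refused whole. The fingers move at their own pace and stop on an object; the grip force is fixed at half the most. Time passes only in rows, so rows that do not move let the fingers close. It gives the time, the measured TCP pose, the force, the opening and the grip force at its end, in the units of the state.
- get_obs(): the state, without advancing time (a new reading comes with each control period).
- cams.capture(name): name is "scene" or "side" or "wrist"; returns a dict with "color" (420x560x3 uint8, red, green, blue), "K" (3x3 intrinsics, pixels), "R" (3x3) and "t" (3): a world point X has camera coordinates R X + t. Camera axes: x right, y down, z forward; pixel columns grow to the right and rows downward; lengths in mm; the calibration is good to about 2 mm. A picture is of the moment at which its call begins. There is no depth.
- close_job(): hands the job in; it is judged then, once.
The state is a dict: "time": time; "joint_positions": joint angles; "dq": joint speeds; "tau": joint torques, N m; "tool_pos": TCP position; "tcp_rot": TCP orientation; "contact_force": force on the tool from outside, world axes, zero at the start; "moment": the same for the moment, N m; "grip_width": finger opening in mm; "finger_force": force on a finger pad.
Only numpy, scipy, OpenCV 4.12 (cv2) and the standard library are available. Lean on these libraries where they do the work, as an engineer would, in place of code of your own. Each camera call takes 0.05 s, during which the arm holds its last target. There are 200 camera calls.

## Working session

There is one attempt and no reset: what is moved stays moved. The work goes in short steps, Python scripts to look and compute and a shell command to move; the robot and the scene stay as the last step left them, time stands still between calls to the robot, and variables do not carry over. Pictures are saved under pics/ and viewed, at most 14 in all, crops included, and the job is handed in when it is done.

```bash
mkdir -p pics; ls; python3 - <<'E'
from plant import get_obs,cams
import cv2,numpy as np
o=get_obs();print({k:np.round(v,3).tolist() for k,v in o.items()})
for n in["scene","side","wrist"]:
    c=cams.capture(n);cv2.imwrite(f"pics/{n}0.png",c["color"][:,:,::-1]);np.savez(f"pics/{n}0.npz",**c)
    print(n,np.round(c["K"],1).tolist(),np.round(-c["R"].T@c["t"]).tolist(),np.round(c["R"],2).tolist())
E
```

```text
pics
{'time': 0.0, 'joint_positions': [-0.146, 0.343, 1.525, 0.0, 1.275, -0.146], 'dq': [0.0, 0.0, -0.0, -0.001, -0.001, -0.001], 'tau': [0.001, -43.125, -24.422, 0.072, 0.056, -0.0], 'tool_pos': [524.605, 0.098, 240.04], 'tcp_rot': [-3.14, -0.0, 1.571], 'contact_force': [-0.647, 0.172, -0.165], 'moment': [-0.031, -0.015, -0.018], 'finger_force': 0.0, 'grip_width': 91.702}
scene [[479.6, 0.0, 279.0], [0.0, 479.6, 216.0], [0.0, 0.0, 1.0]] [834.0, 771.0, 1133.0] [[-0.96, 0.29, 0.01], [0.22, 0.74, -0.64], [-0.19, -0.61, -0.77]]
side [[415.7, 0.0, 279.6], [0.0, 415.7, 207.2], [0.0, 0.0, 1.0]] [208.0, -669.0, 763.0] [[0.86, -0.51, -0.01], [-0.33, -0.53, -0.78], [0.39, 0.68, -0.63]]
wrist [[312.7, 0.0, 285.8], [0.0, 312.7, 212.0], [0.0, 0.0, 1.0]] [523.0, 81.0, 384.0] [[1.0, -0.0, -0.0], [-0.0, -0.95, 0.3], [-0.0, -0.3, -0.95]]
```

View pics/scene0.png

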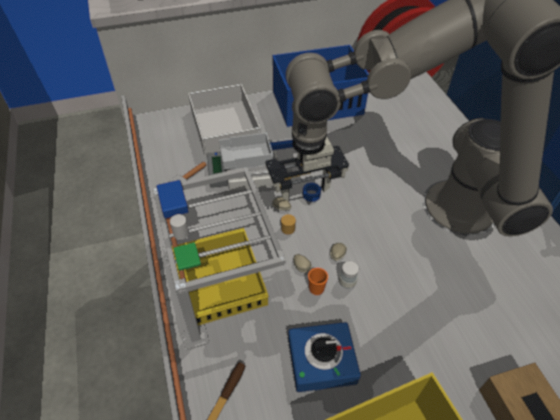

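View pics/side0.png

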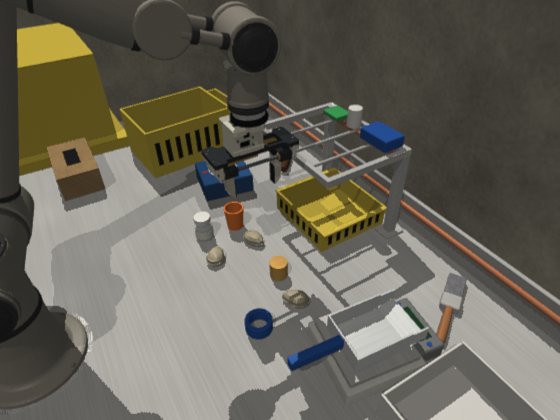

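Scene shows the yellow basket (225,278) under the shelf, the timer (323,352), three oysters (282,203), (338,250), (302,262) and the bystanders. Side shows the pan (380,330) with its blue handle (316,352), and the same oysters at (295,297), (216,257), (254,238).

```bash
cat > h.py <<'E'
import numpy as np,cv2,sys
from plant import get_obs,cams
def cap(n,f=None):
    c=cams.capture(n)
    if f: cv2.imwrite(f"pics/{f}.png",c["color"][:,:,::-1]);np.savez(f"pics/{f}.npz",**c)
    return c
def ray(c,p):
    d=c["R"].T@np.linalg.solve(c["K"],[p[0],p[1],1.]);return -c["R"].T@c["t"],d/np.linalg.norm(d)
def onz(c,p,z):
    o,d=ray(c,p);return o+d*(z-o[2])/d[2]
def tri(c1,p1,c2,p2):
    A=0;b=0;rs=[ray(c1,p1),ray(c2,p2)]
    for o,d in rs: P=np.eye(3)-np.outer(d,d);A=A+P;b=b+P@o
    X=np.linalg.solve(A,b);return X,max(np.linalg.norm((np.eye(3)-np.outer(d,d))@(X-o)) for o,d in rs)
def proj(c,X):
    q=c["K"]@(c["R"]@np.asarray(X,float)+c["t"]);return q[:2]/q[2]
def st():
    o=get_obs();print({k:np.round(o[k],3).tolist() for k in("time","tool_pos","tcp_rot","contact_force","grip_width","finger_force")})
E
python3 - <<'E'
from h import *
s,d,w=[dict(np.load(f"pics/{n}0.npz")) for n in("scene","side","wrist")]
for a,b in [((282,203),(295,297)),((338,250),(216,257)),((302,262),(254,238))]:
    print("oy",onz(s,a,13).round(),onz(d,b,13).round(),tri(s,a,d,b)[0].round())
for n,a,b,z in[("timer",(323,345),None,105),("jar",(349,268),(202,217),70),("beaker",(317,275),(234,208),65),("weight",(288,219),(279,262),45),("tape",(312,187),(259,316),30),("handle tip",None,(293,360),102),("handle end",None,(342,343),102)]:
    print(n,a and onz(s,a,z).round(),b and onz(d,b,z).round())
print("basket rim scene",[onz(s,p,60).round().tolist()[:2] for p in((197,320),(266,292),(243,233),(183,252))])
print("basket rim side",[onz(d,p,60).round().tolist()[:2] for p in((277,193),(328,226),(383,207))])
print("shelf corners scene", [onz(s,p,258).round().tolist()[:2] for p in((250,172),(283,262),(162,190),(185,283))])
print("shelf side", [onz(d,p,258).round().tolist()[:2] for p in((329,181),(410,149),(233,125),(330,104))])
im=cv2.resize(s["color"][130:420,130:420],None,fx=2,fy=2,interpolation=2)
cv2.imwrite("pics/sc_crop.png",im[:,:,::-1])
E
```

```text
oy [ 531. -162.   13.] [ 536. -159.   13.] [ 533. -160.   16.]
oy [430.  55.  13.] [433.  51.  13.] [432.  54.  11.]
oy [543.  65.  13.] [547.  63.  13.] [545.  64.  13.]
timer [594. 352. 105.] None
jar [445. 155.  70.] [443. 148.  70.]
beaker [532. 148.  65.] [533. 144.  65.]
weight [541. -70.  45.] [545. -73.  45.]
tape [ 426. -184.   30.] [ 436. -174.   30.]
handle tip None [ 421. -334.  102.]
handle end None [ 514. -351.  102.]
basket rim scene [[857.0, 183.0], [673.0, 156.0], [683.0, -47.0], [856.0, -30.0]]
basket rim side [[668.0, 147.0], [708.0, -42.0], [878.0, -56.0]]
shelf corners scene [[645.0, -82.0], [646.0, 207.0], [869.0, -83.0], [861.0, 199.0]]
shelf side [[652.0, -104.0], [887.0, -98.0], [589.0, 229.0], [872.0, 197.0]]
```

View pics/wrist0.png

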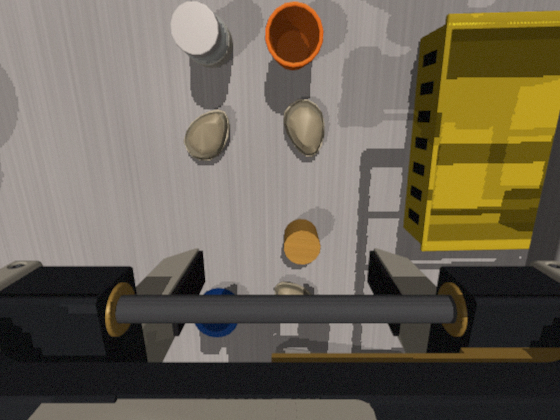

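```bash
cat >> h.py <<'E'
def blob(c,X,z,lo,hi,r=60,minA=60):
    "largest HSV blob near projected X -> contour on plane z: centroid, minAreaRect"
    hsv=cv2.cvtColor(c["color"],cv2.COLOR_RGB2HSV);m=cv2.inRange(hsv,lo,hi)
    p=proj(c,X);k=np.zeros_like(m);cv2.circle(k,tuple(int(v) for v in p),r,255,-1);m&=k
    m=cv2.morphologyEx(m,cv2.MORPH_OPEN,np.ones((3,3),np.uint8))
    cs=[q for q in cv2.findContours(m,0,1)[0] if cv2.contourArea(q)>minA]
    if not cs:return None
    q=max(cs,key=cv2.contourArea)
    W=np.array([onz(c,v,z)[:2] for v in q[:,0]],np.float32)
    return W,cv2.minAreaRect(W),p,cv2.contourArea(q)
def long(rect):
    b=cv2.boxPoints(rect);e=[b[1]-b[0],b[2]-b[1]];e=max(e,key=np.linalg.norm)
    return np.degrees(np.arctan2(e[1],e[0]))%180
E
python3 - <<'E'
from h import *
s,d,w=[dict(np.load(f"pics/{n}0.npz")) for n in("scene","side","wrist")]
for n,c,ps in(("w",w,[(205,135),(304,125),(100,380-200)]),("s",s,[(338,250),(302,262),(282,203)]),("d",d,[(216,257),(254,238),(295,297)])):
    hsv=cv2.cvtColor(c["color"],cv2.COLOR_RGB2HSV)
    for p in ps: print(n,p,hsv[p[1],p[0]],end=" ")
    print("bench",hsv[ps[0][1],ps[0][0]-40])
    for X in([432,54,13],[545,64,13],[533,-160,13]):
        r=blob(c,X,13,(10,45,40),(35,140,255),40)
        if r:print(n,np.round(r[1][0]),np.round(r[1][1]),round(long(r[1])),r[3])
im=d["color"][280:410,230:460];cv2.imwrite("pics/pan_crop.png",cv2.resize(im,None,fx=3,fy=3,interpolation=2)[:,:,::-1])
for nm,X,lo,hi,z in(("handle",[470,-345,100],(100,150,30),(130,255,255),102),):
    r=blob(d,X,z,lo,hi,60);print(nm,np.round(r[1],1) if 0 else r[1],long(r[1]))
E
```

```text
w (205, 135) [ 18  67 148] w (304, 125) [ 19  67 176] w (100, 180) [ 15  22 160] bench [ 17  22 161]
w [433.  58.] [62. 46.] 34 1645.0
w [543.  66.] [45. 64.] 92 1686.0
w [ 530. -142.] [18. 45.] 180 312.0
s (338, 250) [ 21  60 137] s (302, 262) [ 22  57 147] s (282, 203) [ 21  58 146] bench [ 20  10 149]
s [432.  57.] [57. 38.] 53 158.5
s [544.  66.] [51. 42.] 73 166.5
s [ 533. -162.] [41. 46.] 163 112.0
d (216, 257) [ 22  57 162] d (254, 238) [ 21  59 151] d (295, 297) [ 23  62 119] bench [ 23  13 173]
d [434.  57.] [60. 41.] 59 220.5
d [545.  65.] [55. 48.] 61 193.0
d [ 536. -162.] [46. 57.] 98 310.5
handle ((463.8031005859375, -341.89532470703125), (25.395627975463867, 108.84586334228516), 84.49482727050781) 174.49483
```

View pics/pan_crop.png

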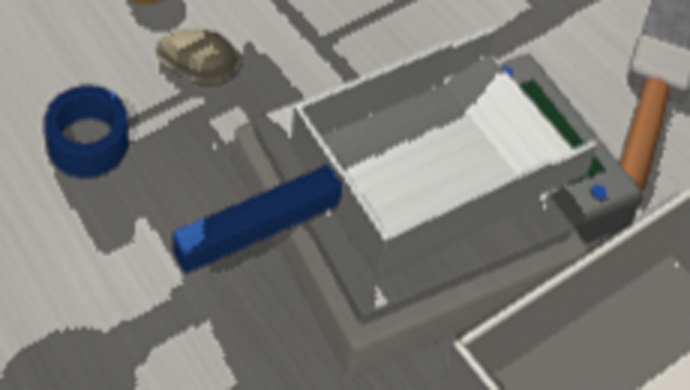

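Crop: pan well on the scale, blue handle (180,250)-(335,185), empty. Now oyster 2.

```bash
python3 -m creep '[{"tx":0.029,"ty":-0.046,"hand":0.85},{"tx":0.029,"ty":-0.046},{"spin":9,"tz":0.03},{"spin":9,"tz":0.03},{"spin":9,"tz":0.03}]'; python3 -m creep '[{"spin":9,"tz":0.03},{"spin":9,"tz":0.03},{"tz":0.03},{}]'
```

```text
invalid input at $[0]: expected keys hand, tx, ty, tz, spin
invalid input at $[0]: expected keys hand, tx, ty, tz, spin
```

All keys are required.

```bash
python3 -m creep '[{"hand":0.85,"tx":0.029,"ty":-0.046,"tz":0,"spin":0},{"hand":0.85,"tx":0.029,"ty":-0.046,"tz":0,"spin":0},{"hand":0.85,"tx":0,"ty":0,"tz":0.03,"spin":9},{"hand":0.85,"tx":0,"ty":0,"tz":0.03,"spin":9},{"hand":0.85,"tx":0,"ty":0,"tz":0.03,"spin":9}]'; python3 -m creep '[{"hand":0.85,"tx":0,"ty":0,"tz":0.03,"spin":9},{"hand":0.85,"tx":0,"ty":0,"tz":0.03,"spin":9},{"hand":0.85,"tx":0,"ty":0,"tz":0,"spin":0}]'
python3 - <<'E'
from h import *
st();w=cap("wrist","w1")
E
```

```text
time: 0.78
tool_pos: [432.9, 58.1, 150.0]
tcp_rot: [3.141, -0.0, 1.095]
contact_force: [0.3, -0.7, 0.9]
grip_width: 78.3
finger_force: 0.0
time: 1.15
tool_pos: [431.5, 58.1, 89.2]
tcp_rot: [-3.138, 0.003, 0.787]
contact_force: [-0.5, -0.3, 0.3]
grip_width: 77.8
finger_force: 0.0
{'time': 1.15, 'tool_pos': [431.475, 58.056, 89.196], 'tcp_rot': [-3.138, 0.003, 0.787], 'contact_force': [-0.45, -0.254, 0.311], 'grip_width': 77.848, 'finger_force': 0.0}
```

View pics/w1.png

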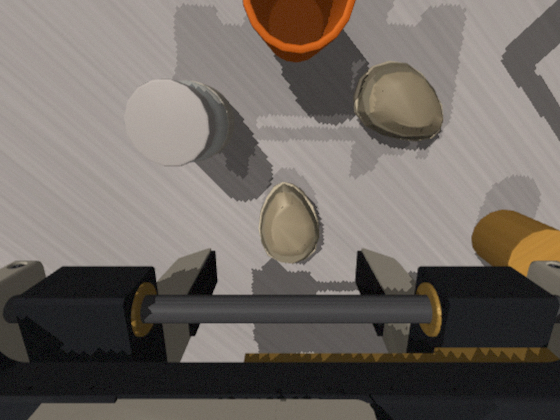

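The wrist view shows oyster 2 at (289,222), its long axis vertical (aligned with tool x); tracking is exact. Check its location by ray.

```bash
python3 - <<'E'
from h import *
w=dict(np.load("pics/w1.npz"))
for X in([432,56,13],[545,64,13]):
    r=blob(w,X,13,(10,45,40),(35,140,255),70);print(np.round(r[1][0]),np.round(r[1][1]),round(long(r[1])))
    print(np.round(blob(w,X,5,(10,45,40),(35,140,255),70)[1][0]))
E
```

```text
[433.  59.] [63. 44.] 47
[431.  57.]
[546.  68.] [46. 63.] 126
[548.  66.]
```

```bash
python3 -m creep '[{"hand":0.85,"tx":0,"ty":0,"tz":0.036,"spin":0},{"hand":0.85,"tx":0,"ty":0,"tz":0.036,"spin":0},{"hand":0,"tx":0,"ty":0,"tz":0,"spin":0},{"hand":0,"tx":0,"ty":0,"tz":0,"spin":0},{"hand":0,"tx":0,"ty":0,"tz":0,"spin":0}]'; python3 -m creep '[{"hand":0,"tx":0,"ty":0,"tz":0,"spin":0},{"hand":0,"tx":0,"ty":0,"tz":-0.05,"spin":0},{"hand":0,"tx":0,"ty":0,"tz":-0.05,"spin":0},{"hand":0,"tx":0,"ty":0,"tz":-0.05,"spin":0},{"hand":0,"tx":0,"ty":0,"tz":0,"spin":0}]'
```

```text
time: 1.82
tool_pos: [434.2, 58.0, 20.3]
tcp_rot: [3.139, -0.002, 0.786]
contact_force: [0.0, 0.1, -0.2]
grip_width: 52.5
finger_force: 0.0
time: 2.45
tool_pos: [435.2, 58.0, 172.6]
tcp_rot: [3.135, -0.006, 0.786]
contact_force: [-0.4, 0.8, -1.8]
grip_width: 43.0
finger_force: 30.0
```

```bash
python3 -m creep '[{"hand":0,"tx":-0.0255,"ty":0.0467,"tz":0,"spin":0},{"hand":0,"tx":-0.0255,"ty":0.0467,"tz":0,"spin":0},{"hand":0,"tx":-0.0255,"ty":0.0467,"tz":0,"spin":0},{"hand":0,"tx":-0.0255,"ty":0.0467,"tz":0,"spin":0},{"hand":0,"tx":-0.0255,"ty":0.0467,"tz":0,"spin":0}]';python3 -m creep '[{"hand":0,"tx":-0.0255,"ty":0.0467,"tz":0,"spin":0},{"hand":0,"tx":-0.0255,"ty":0.0467,"tz":0,"spin":0},{"hand":0,"tx":0,"ty":0,"tz":0,"spin":0}]'
python3 - <<'E'
from h import *
st();w=cap("wrist","w2")
E
```

```text
time: 3.08
tool_pos: [507.7, -198.7, 167.7]
tcp_rot: [-3.14, 0.0, 0.785]
contact_force: [0.4, 0.7, -0.6]
grip_width: 42.7
finger_force: 30.0
time: 3.45
tool_pos: [537.6, -302.5, 166.8]
tcp_rot: [-3.141, 0.001, 0.782]
contact_force: [-0.1, 1.1, -1.1]
grip_width: 42.8
finger_force: 30.0
{'time': 3.45, 'tool_pos': [537.554, -302.538, 166.786], 'tcp_rot': [-3.141, 0.001, 0.782], 'contact_force': [-0.14, 1.134, -1.088], 'grip_width': 42.835, 'finger_force': 30.0}
```

View pics/w2.png

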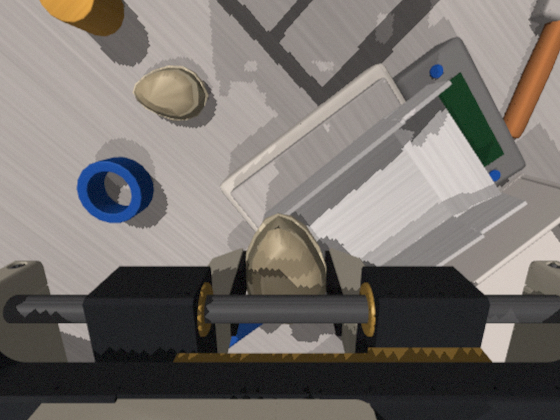

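Oyster held at (287,255); the pan's left wall rim runs from (228,187) to (383,70), blue handle just visible at (245,335). Oyster 1 at (172,93).

```bash
python3 - <<'E'
from h import *
w=dict(np.load("pics/w2.npz"))
a=onz(w,(228,186),105);b=onz(w,(383,69),101)
print(a.round(),b.round(),np.degrees(np.arctan2(*(b-a)[1::-1])),np.linalg.norm((b-a)[:2]))
u=(b-a)[:2];u/=np.linalg.norm(u);n=np.array([u[1],-u[0]])
print("pan centre",a[:2]+60*u+52*n)
print("scale plate corner? display pts",onz(w,(437,72),100).round(),onz(w,(495,175),100).round())
r=blob(w,[533,-161,13],13,(10,45,40),(35,140,255),70);print(np.round(r[1][0]),np.round(r[1][1]),long(r[1]))
E
```

```text
[ 533. -250.  105.] [ 654. -269.  101.] -8.86427747373875 122.30500659455235
pan centre [ 584.5982003  -310.63984653]
scale plate corner? display pts [ 677. -294.  100.] [ 666. -374.  100.]
[ 535. -159.] [48. 61.] 108.10071
```

The 150 mm edge fits the steel plate at z=60 instead, so recompute the scale from it and get the pan from the handle and band.

```bash
python3 - <<'E'
from h import *
w=dict(np.load("pics/w2.npz"))
a=onz(w,(228,186),60);b=onz(w,(383,69),60)
print(a.round(),b.round(),np.degrees(np.arctan2(*(b-a)[1::-1])),np.linalg.norm((b-a)[:2]))
u=(b-a)[:2];u/=np.linalg.norm(u);n=np.array([u[1],-u[0]])
print("scale centre",(a+b)[:2]/2+75*n)
print("handle px",onz(w,(245,335),102).round(), "rim",onz(w,(450,85),101).round(), onz(w,(525,203),101).round())
for p in ((578,-353,105),(573-60*.99,-353+6+52,105),(578+95,-353-8+52,101)):print(proj(w,p))
cv2.imwrite("pics/w2c.png",cv2.resize(w["color"][40:340,200:560],None,fx=2,fy=2,interpolation=2)[:,:,::-1])
E
```

```text
[ 520. -251.   60.] [ 666. -273.   60.] -8.738162289543249 147.5949423083798
scale centre [ 581.75569491 -336.40371194]
handle px [ 451. -340.  102.] rim [ 678. -306.  101.] [ 669. -405.  101.]
[378.42760515 242.32446822]
[256.75328332 248.60823293]
[447.23575232  94.87954666]
```

View pics/w2c.png

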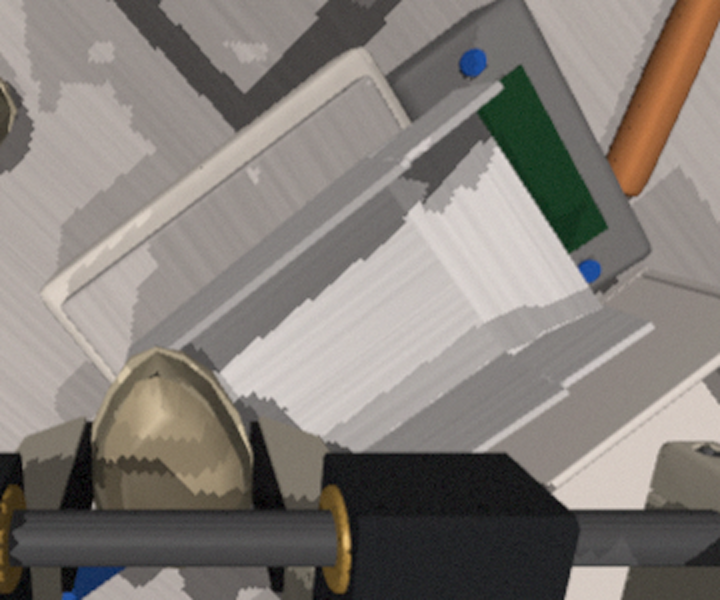

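```bash
python3 -m creep '[{"hand":0,"tx":-0.006,"ty":0.059,"tz":0,"spin":0},{"hand":0,"tx":0,"ty":0,"tz":0,"spin":-10},{"hand":0,"tx":0,"ty":0,"tz":0,"spin":-10},{"hand":0,"tx":0,"ty":0,"tz":0,"spin":-10},{"hand":0,"tx":0,"ty":0,"tz":0,"spin":-10}]';python3 -m creep '[{"hand":0,"tx":0,"ty":0,"tz":0.035,"spin":0},{"hand":0,"tx":0,"ty":0,"tz":0.033,"spin":0},{"hand":0,"tx":0,"ty":0,"tz":0,"spin":0}]'
python3 - <<'E'
from h import *
w=dict(np.load("pics/w2.npz"))
a=onz(w,(231,189),60);b=onz(w,(384,79),60)
print(a.round(),b.round(),np.degrees(np.arctan2(*(b-a)[1::-1])),np.linalg.norm((b-a)[:2]))
u=(b-a)[:2];u/=np.linalg.norm(u);n=np.array([u[1],-u[0]])
print("scale centre",(a+b)[:2]/2+75*n)
st();cap("side","d1")
E
```

```text
time: 4.12
tool_pos: [575.1, -343.3, 168.0]
tcp_rot: [-3.14, -0.001, 1.491]
contact_force: [-0.1, -0.1, -0.8]
grip_width: 42.8
finger_force: 30.0
time: 4.5
tool_pos: [573.7, -342.5, 97.6]
tcp_rot: [-3.135, -0.004, 1.485]
contact_force: [-0.4, -0.2, 0.7]
grip_width: 42.7
finger_force: 30.0
[ 520. -254.   60.] [ 662. -279.   60.] -9.87935153611126 144.31320175870098
scale centre [ 578.2796906  -340.75033354]
{'time': 4.5, 'tool_pos': [573.693, -342.491, 97.559], 'tcp_rot': [-3.135, -0.004, 1.485], 'contact_force': [-0.404, -0.155, 0.733], 'grip_width': 42.726, 'finger_force': 30.0}
```

View pics/d1.png

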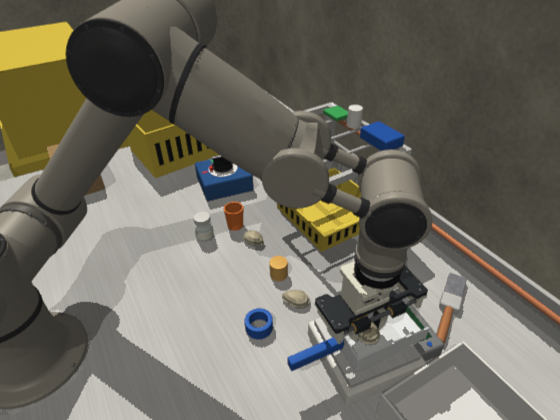

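Oyster is over the pan's middle. Release, rise, go over oyster 1.

```bash
python3 -m creep '[{"hand":0.6,"tx":0,"ty":0,"tz":0,"spin":0},{"hand":0.6,"tx":0,"ty":0,"tz":0,"spin":0},{"hand":0.6,"tx":0,"ty":0,"tz":-0.035,"spin":0},{"hand":0.85,"tx":0,"ty":0,"tz":-0.035,"spin":0},{"hand":0.85,"tx":0.058,"ty":-0.018,"tz":0,"spin":0}]';python3 -m creep '[{"hand":0.85,"tx":0.060,"ty":-0.018,"tz":0,"spin":0},{"hand":0.85,"tx":0.060,"ty":-0.019,"tz":0,"spin":0},{"hand":0.85,"tx":0,"ty":0,"tz":0.025,"spin":-10},{"hand":0.85,"tx":0,"ty":0,"tz":0.025,"spin":-10},{"hand":0.85,"tx":0,"ty":0,"tz":0.02,"spin":-10}]'
python3 - <<'E'
from h import *
st();w=cap("wrist","w3")
r=blob(w,[533,-161,13],13,(10,45,40),(35,140,255),90)
print(np.round(r[1][0]),np.round(r[1][1]),long(r[1]),r[0].min(0),r[0].max(0))
E
```

```text
time: 5.18
tool_pos: [564.6, -289.8, 175.1]
tcp_rot: [3.132, 0.006, 1.479]
contact_force: [0.8, 1.2, -0.7]
grip_width: 70.6
finger_force: 0.0
time: 5.8
tool_pos: [536.6, -163.6, 101.1]
tcp_rot: [3.14, 0.001, 2.013]
contact_force: [0.1, -0.4, -0.5]
grip_width: 78.2
finger_force: 0.0
{'time': 5.8, 'tool_pos': [536.62, -163.626, 101.116], 'tcp_rot': [3.14, 0.001, 2.013], 'contact_force': [0.136, -0.434, -0.493], 'grip_width': 78.242, 'finger_force': 0.0}
[ 534. -158.] [46. 63.] 117.056984 [ 507.22223 -187.92049] [ 561.1074  -132.12218]
```

View pics/w3.png

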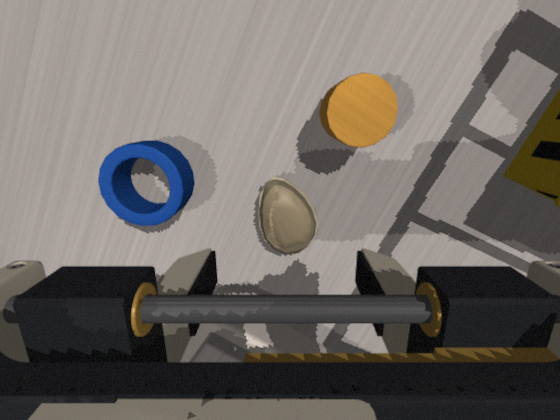

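Oyster 1 at (288,216), aligned. Grasp it and bring it over the pan, forward of the first one.

```bash
python3 -m creep '[{"hand":0.85,"tx":0.004,"ty":0,"tz":0.042,"spin":-6},{"hand":0.85,"tx":0,"ty":0,"tz":0.042,"spin":0},{"hand":0,"tx":0,"ty":0,"tz":0,"spin":0},{"hand":0,"tx":0,"ty":0,"tz":0,"spin":0},{"hand":0,"tx":0,"ty":0,"tz":0,"spin":0}]'; python3 -m creep '[{"hand":0,"tx":0,"ty":0,"tz":0,"spin":0},{"hand":0,"tx":0,"ty":0,"tz":-0.05,"spin":9},{"hand":0,"tx":0,"ty":0,"tz":-0.05,"spin":9},{"hand":0,"tx":0,"ty":0,"tz":-0.04,"spin":9},{"hand":0,"tx":0,"ty":0,"tz":0,"spin":9}]'; python3 -m creep '[{"hand":0,"tx":-0.046,"ty":0.022,"tz":0,"spin":0},{"hand":0,"tx":-0.046,"ty":0.022,"tz":0,"spin":0},{"hand":0,"tx":-0.046,"ty":0.022,"tz":0,"spin":0},{"hand":0,"tx":-0.046,"ty":0.022,"tz":0,"spin":0},{"hand":0,"tx":0,"ty":0,"tz":0,"spin":0}]'
```

```text
time: 6.48
tool_pos: [535.0, -160.4, 17.7]
tcp_rot: [3.141, 0.001, 2.111]
contact_force: [-0.3, 0.0, -0.2]
grip_width: 52.8
finger_force: 0.0
time: 7.1
tool_pos: [536.3, -160.8, 160.7]
tcp_rot: [3.134, 0.002, 1.478]
contact_force: [0.5, -0.3, -1.7]
grip_width: 43.0
finger_force: 30.0
time: 7.72
tool_pos: [605.9, -354.5, 155.5]
tcp_rot: [-3.141, 0.001, 1.48]
contact_force: [-0.6, 1.9, -0.9]
grip_width: 43.4
finger_force: 30.0
```

```bash
python3 -m creep '[{"hand":0,"tx":0.004,"ty":0.008,"tz":0.025,"spin":0},{"hand":0,"tx":0,"ty":0,"tz":0.023,"spin":0},{"hand":0,"tx":0,"ty":0,"tz":0,"spin":0},{"hand":0.6,"tx":0,"ty":0,"tz":0,"spin":0},{"hand":0.6,"tx":0,"ty":0,"tz":0,"spin":0}]'; python3 -m creep '[{"hand":0.6,"tx":0,"ty":0,"tz":-0.035,"spin":0},{"hand":0.85,"tx":0,"ty":0,"tz":-0.035,"spin":0},{"hand":0.85,"tx":0.05,"ty":-0.02,"tz":0,"spin":0},{"hand":0.85,"tx":0.05,"ty":-0.02,"tz":0,"spin":0},{"hand":0.85,"tx":0,"ty":0,"tz":0,"spin":0}]'
python3 - <<'E'
from h import *
st();cap("wrist","w4");d=cap("side","d2");s=cap("scene","s2")
for c in(s,d):
  for X in([545,66,13],[433,57,13],[535,-160,13]):
    r=blob(c,X,13,(10,45,40),(35,140,255),30)
    print(r and (np.round(r[1][0]),np.round(r[1][1]),r[3]))
im=np.hstack([cv2.resize(d["color"][280:400,270:450],None,fx=2,fy=2),cv2.resize(s["color"][200:320,220:400],None,fx=2,fy=2)])
cv2.imwrite("pics/c2.png",im[:,:,::-1])
E
```

```text
time: 8.35
tool_pos: [615.1, -348.0, 110.5]
tcp_rot: [3.139, 0.001, 1.484]
contact_force: [-0.5, 0.0, 0.0]
grip_width: 54.4
finger_force: 0.0
time: 8.98
tool_pos: [582.7, -241.2, 180.3]
tcp_rot: [3.141, -0.001, 1.487]
contact_force: [-0.7, -0.7, -0.0]
grip_width: 78.0
finger_force: 0.0
{'time': 8.975, 'tool_pos': [582.7, -241.217, 180.296], 'tcp_rot': [3.141, -0.001, 1.487], 'contact_force': [-0.709, -0.674, -0.007], 'grip_width': 77.991, 'finger_force': 0.0}
(array([546.,  65.]), array([37., 56.]), 168.0)
None
None
(array([546.,  66.]), array([50., 50.]), 191.0)
None
None
```

View pics/c2.png

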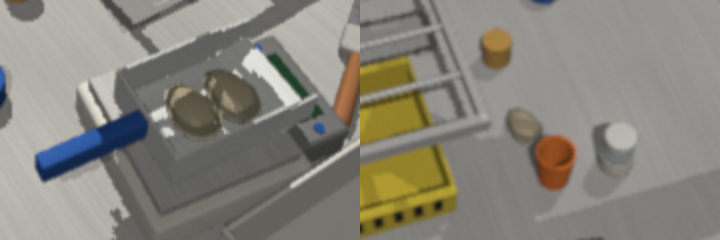

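Both oysters lie side by side in the pan; oyster 3 is still next to the beaker at (546,66). Approach it low, from the robot side, away from the shelf.

```bash
python3 -m creep '[{"hand":0.85,"tx":0.05,"ty":-0.03,"tz":0,"spin":0},{"hand":0.85,"tx":0.05,"ty":-0.03,"tz":0,"spin":0},{"hand":0.85,"tx":0.05,"ty":-0.03,"tz":0,"spin":0},{"hand":0.85,"tx":0.05,"ty":-0.02,"tz":0.02,"spin":0},{"hand":0.85,"tx":0.05,"ty":-0.02,"tz":0.02,"spin":0}]'; python3 -m creep '[{"hand":0.85,"tx":0.047,"ty":0,"tz":0.02,"spin":0},{"hand":0.85,"tx":0,"ty":0.02,"tz":0.02,"spin":-10},{"hand":0.85,"tx":0,"ty":0,"tz":0,"spin":0}]'
python3 - <<'E'
from h import *
st();w=cap("wrist","w5")
r=blob(w,[546,66,13],13,(10,45,40),(35,140,255),90)
print(np.round(r[1][0]),np.round(r[1][1]),long(r[1]),r[0].min(0),r[0].max(0))
E
```

```text
time: 9.75
tool_pos: [476.5, 15.9, 138.9]
tcp_rot: [3.139, 0.0, 1.481]
contact_force: [0.7, 0.2, 0.6]
grip_width: 78.1
finger_force: 0.0
time: 10.12
tool_pos: [500.8, 60.3, 97.7]
tcp_rot: [-3.141, 0.0, 1.657]
contact_force: [0.4, -0.3, 1.1]
grip_width: 78.0
finger_force: 0.0
{'time': 10.125, 'tool_pos': [500.838, 60.29, 97.736], 'tcp_rot': [-3.141, 0.0, 1.657], 'contact_force': [0.413, -0.328, 1.116], 'grip_width': 77.96, 'finger_force': 0.0}
[544.  66.] [44. 65.] 99.676895 [519.6264   34.41607] [566.2824    98.219666]
```

View pics/w5.png

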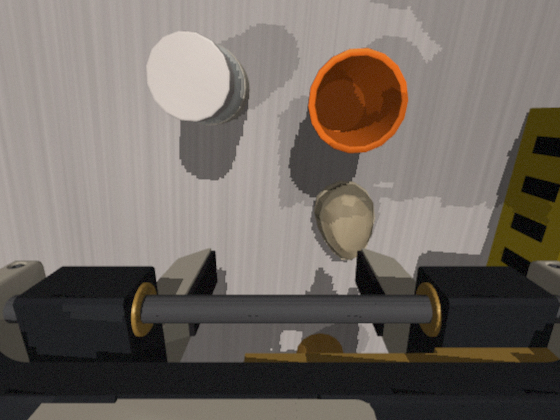

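Oyster 3 at (345,218), beaker (357,100) clear of the fingers.

```bash
python3 -m creep '[{"hand":0.85,"tx":0.001,"ty":0.043,"tz":0,"spin":-4},{"hand":0.85,"tx":0,"ty":0,"tz":0.04,"spin":0},{"hand":0.85,"tx":0,"ty":0,"tz":0.039,"spin":0},{"hand":0,"tx":0,"ty":0,"tz":0,"spin":0},{"hand":0,"tx":0,"ty":0,"tz":0,"spin":0}]'; python3 -m creep '[{"hand":0,"tx":0,"ty":0,"tz":0,"spin":0},{"hand":0,"tx":0,"ty":0,"tz":0,"spin":0},{"hand":0,"tx":0,"ty":0,"tz":-0.05,"spin":0},{"hand":0,"tx":-0.01,"ty":-0.03,"tz":-0.05,"spin":0},{"hand":0,"tx":-0.05,"ty":-0.03,"tz":-0.045,"spin":0}]'
```

```text
time: 10.8
tool_pos: [543.5, 64.9, 21.5]
tcp_rot: [3.139, 0.0, 1.726]
contact_force: [0.2, -0.4, 0.1]
grip_width: 62.6
finger_force: 0.0
time: 11.42
tool_pos: [495.3, 5.7, 160.3]
tcp_rot: [3.14, 0.0, 1.731]
contact_force: [0.8, -0.6, 1.0]
grip_width: 42.5
finger_force: 30.0
```

```bash
python3 -m creep '[{"hand":0,"tx":0,"ty":0,"tz":0,"spin":7},{"hand":0,"tx":0,"ty":0,"tz":0,"spin":7},{"hand":0,"tx":-0.0495,"ty":0.013,"tz":0,"spin":0},{"hand":0,"tx":-0.0495,"ty":0.013,"tz":0,"spin":0},{"hand":0,"tx":-0.0495,"ty":0.013,"tz":0,"spin":0}]'; python3 -m creep '[{"hand":0,"tx":-0.0495,"ty":0.013,"tz":0,"spin":0},{"hand":0,"tx":-0.0495,"ty":0.013,"tz":0,"spin":0},{"hand":0,"tx":-0.0495,"ty":0.013,"tz":0,"spin":0},{"hand":0,"tx":-0.0495,"ty":0.013,"tz":0,"spin":0},{"hand":0,"tx":0,"ty":0,"tz":0,"spin":0}]'
```

```text
time: 12.05
tool_pos: [522.0, -147.7, 158.6]
tcp_rot: [3.141, 0.0, 1.484]
contact_force: [0.9, 0.4, -1.2]
grip_width: 42.8
finger_force: 30.0
time: 12.68
tool_pos: [555.9, -351.6, 157.7]
tcp_rot: [3.141, 0.001, 1.48]
contact_force: [-0.1, -0.2, -1.1]
grip_width: 42.7
finger_force: 30.0
```

```bash
python3 -m creep '[{"hand":0,"tx":0.003,"ty":0,"tz":0.034,"spin":0},{"hand":0,"tx":0,"ty":0,"tz":0,"spin":0},{"hand":0.6,"tx":0,"ty":0,"tz":0,"spin":0},{"hand":0.6,"tx":0,"ty":0,"tz":0,"spin":0},{"hand":0.6,"tx":0,"ty":0,"tz":-0.035,"spin":0}]'; python3 -m creep '[{"hand":0.6,"tx":0,"ty":-0.05,"tz":-0.01,"spin":-10},{"hand":0.6,"tx":0,"ty":-0.05,"tz":0,"spin":-10},{"hand":0.6,"tx":0,"ty":0,"tz":0,"spin":-10},{"hand":0.6,"tx":0,"ty":0,"tz":0,"spin":-10},{"hand":0.6,"tx":0,"ty":0,"tz":0,"spin":-10}]';  python3 -m creep '[{"hand":0.6,"tx":0,"ty":0,"tz":0,"spin":-10},{"hand":0.6,"tx":0,"ty":0,"tz":0,"spin":-10},{"hand":0.6,"tx":0,"ty":0,"tz":0,"spin":-10},{"hand":0.6,"tx":0,"ty":0,"tz":0,"spin":-10},{"hand":0.6,"tx":0,"ty":0,"tz":0,"spin":0}]'
python3 - <<'E'
from h import *
st();cap("wrist","w6");d=cap("side","d3");s=cap("scene","s3")
im=np.hstack([cv2.resize(d["color"][270:400,270:450],None,fx=2,fy=2),cv2.resize(s["color"][80:210,160:340],None,fx=2,fy=2)])
cv2.imwrite("pics/c3.png",im[:,:,::-1])
r=blob(d,[465,-345,102],102,(100,150,30),(130,255,255),60);print(r[1])
E
```

```text
time: 13.3
tool_pos: [555.7, -344.2, 157.8]
tcp_rot: [-3.138, -0.002, 1.484]
contact_force: [0.1, -0.2, 0.4]
grip_width: 54.9
finger_force: 0.0
time: 13.92
tool_pos: [457.2, -345.4, 170.4]
tcp_rot: [3.142, 0.002, 2.362]
contact_force: [0.8, -0.9, -0.1]
grip_width: 55.1
finger_force: 0.0
time: 14.55
tool_pos: [457.3, -345.3, 170.0]
tcp_rot: [-3.14, 0.002, 3.053]
contact_force: [-0.4, -1.2, 0.7]
grip_width: 54.9
finger_force: 0.0
{'time': 14.55, 'tool_pos': [457.308, -345.293, 170.025], 'tcp_rot': [-3.14, 0.002, 3.053], 'contact_force': [-0.398, -1.22, 0.744], 'grip_width': 54.892, 'finger_force': 0.0}
((439.55145263671875, -339.4232177734375), (23.806930541992188, 58.4245719909668), 84.35891723632812)
```

View pics/c3.png

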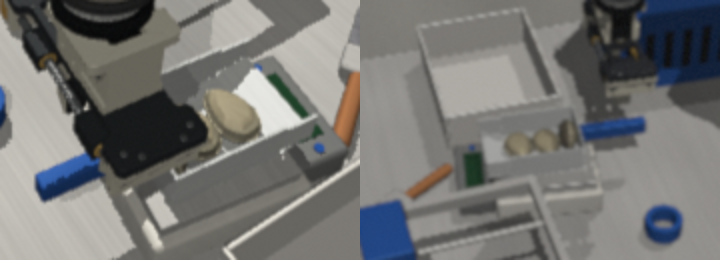

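All three oysters are in the pan (third leaning at the back wall). Locate the handle in the scene view too.

```bash
python3 - <<'E'
from h import *
s=dict(np.load("pics/s3.npz"));w=dict(np.load("pics/w6.npz"))
for z in(102,90):
    r=blob(s,[465,-345,102],z,(100,150,30),(130,255,255),30,20);print(r[1],long(r[1]))
    r=blob(w,[450,-340,102],z,(100,150,30),(130,255,255),120,20);print(r and (r[1],long(r[1]),r[0].min(0),r[0].max(0)))
E
```

```text
((466.4886474609375, -323.68182373046875), (31.608842849731445, 97.97061157226562), 85.27550506591797) 175.2755
(((458.55810546875, -334.35345458984375), (17.097572326660156, 99.96105194091797), 84.75115966796875), np.float32(174.75116), array([ 408.30786, -347.26764], dtype=float32), array([ 508.99094, -322.12057], dtype=float32))
((462.2061462402344, -336.42742919921875), (31.976879119873047, 99.11140441894531), 85.27549743652344) 175.27551
(((463.3134765625, -334.17010498046875), (18.066600799560547, 105.6263427734375), 84.75115966796875), np.float32(174.75117), array([ 410.2152 , -347.81616], dtype=float32), array([ 516.6045 , -321.24387], dtype=float32))
```

```bash
python3 -m creep '[{"hand":0.6,"tx":0.013,"ty":0.011,"tz":0.0,"spin":0},{"hand":0.6,"tx":0,"ty":0,"tz":0.041,"spin":0},{"hand":0.6,"tx":0,"ty":0,"tz":0.041,"spin":0},{"hand":0,"tx":0,"ty":0,"tz":0,"spin":0},{"hand":0,"tx":0,"ty":0,"tz":0,"spin":0}]'; python3 -m creep '[{"hand":0,"tx":0,"ty":0,"tz":0,"spin":0},{"hand":0,"tx":0,"ty":0,"tz":0,"spin":0},{"hand":0,"tx":0,"ty":0,"tz":0,"spin":0},{"hand":0,"tx":0,"ty":0,"tz":-0.008,"spin":0},{"hand":0,"tx":0,"ty":0,"tz":-0.008,"spin":0}]'
python3 - <<'E'
from h import *
st();print(get_obs()["moment"]);d=cap("side","d4");cv2.imwrite("pics/c4.png",cv2.resize(d["color"][220:400,260:460],None,fx=3,fy=3)[:,:,::-1])
E
```

```text
time: 15.32
tool_pos: [445.7, -333.7, 88.3]
tcp_rot: [-3.14, 0.002, 3.053]
contact_force: [0.2, 0.4, 0.3]
grip_width: 39.4
finger_force: 0.0
time: 15.95
tool_pos: [444.7, -332.7, 103.1]
tcp_rot: [3.141, -0.001, 3.054]
contact_force: [-0.1, -0.1, -3.2]
grip_width: 17.7
finger_force: 30.0
{'time': 15.95, 'tool_pos': [444.671, -332.695, 103.062], 'tcp_rot': [3.141, -0.001, 3.054], 'contact_force': [-0.051, -0.066, -3.204], 'grip_width': 17.742, 'finger_force': 30.0}
[ 0.09033838  0.16867231 -0.05027022]
```

View pics/c4.png

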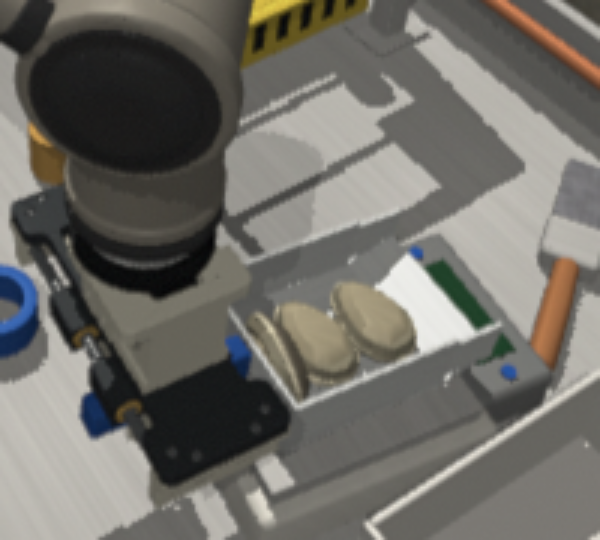

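Pan with the three oysters is coming up; level by eye. Lift a bit more and watch force and moment (pictures are nearly used up, so I measure numerically).

```bash
python3 -m creep '[{"hand":0,"tx":0,"ty":0,"tz":-0.01,"spin":0},{"hand":0,"tx":0,"ty":0,"tz":-0.01,"spin":0},{"hand":0,"tx":0,"ty":0,"tz":0,"spin":0},{"hand":0,"tx":0,"ty":0,"tz":0,"spin":0}]'
cat >> h.py <<'E'
def tilt(n=0):
    """handle slope: blue blob ends in side view and oyster blobs"""
    st();print("moment",np.round(get_obs()["moment"],2));g=np.array(get_obs()["tool_pos"])
    d=cap("side",f"td{n}");s=cap("scene",f"ts{n}")
    for nm,c in(("side",d),("scene",s)):
        hsv=cv2.cvtColor(c["color"],cv2.COLOR_RGB2HSV)
        m=cv2.inRange(hsv,(10,45,40),(35,140,255));m=cv2.morphologyEx(m,2,np.ones((3,3),np.uint8))
        p=proj(c,g+[130,0,-20]);out=[]
        for q in cv2.findContours(m,0,1)[0]:
            A=cv2.contourArea(q);M=cv2.moments(q)
            if A>25:
                x,y=M["m10"]/A,M["m01"]/A
                if np.hypot(x-p[0],y-p[1])<90: out.append((round(x),round(y),round(A)))
        print(nm,"expect centre",p.round(),out)
E
python3 -c "from h import *;tilt(0)"
```

```text
time: 16.5
tool_pos: [445.1, -333.2, 123.3]
tcp_rot: [-3.141, 0.001, 3.054]
contact_force: [-1.9, -0.2, 0.0]
grip_width: 17.7
finger_force: 30.0
{'time': 16.5, 'tool_pos': [445.065, -333.232, 123.256], 'tcp_rot': [-3.141, 0.001, 3.054], 'contact_force': [-1.942, -0.198, 0.043], 'grip_width': 17.747, 'finger_force': 30.0}
moment [ 0.11 -0.04  0.02]
side expect centre [362. 321.] [(370, 330, 1034)]
scene expect centre [253. 148.] [(248, 149, 177), (264, 141, 26)]
```

```bash
cat >> h.py <<'E'
def avgF(n=6):
    F=[];M=[]
    for _ in range(n):
        cams.capture("side");o=get_obs();F.append(o["contact_force"]);M.append(o["moment"])
    print("F",np.mean(F,0).round(2),np.std(F,0).round(2),"M",np.mean(M,0).round(3))
E
python3 - <<'E'
from h import *
avgF()
c=[dict(np.load(f"pics/{k}.npz")) for k in("td0","ts0","s3","d2")]
print(tri(c[0],(370,330),c[1],(250,148)))
def oy(c,ctr):
    m=cv2.inRange(cv2.cvtColor(c["color"],cv2.COLOR_RGB2HSV),(10,45,40),(35,140,255));q=[]
    for k in cv2.findContours(m,0,1)[0]:
        A=cv2.contourArea(k)
        if A>25:
            M=cv2.moments(k);p=(M["m10"]/A,M["m01"]/A)
            if np.hypot(p[0]-ctr[0],p[1]-ctr[1])<60:q.append((*np.round(p),A,cv2.boundingRect(k)))
    return q
print("s3",oy(c[2],(245,150)));print("ts0",oy(c[1],(250,148)));print("td0",oy(c[0],(370,330)))
E
```

```text
F [-1.79 -0.43  0.78] [0.45 0.34 0.42] M [ 0.014 -0.075 -0.034]
(array([ 581.00729608, -350.19052842,   89.93516375]), np.float64(0.2273963925960724))
s3 [(np.float64(194.0), np.float64(170.0), 136.0, (182, 161, 25, 18)), (np.float64(250.0), np.float64(150.0), 228.0, (233, 141, 35, 16))]
ts0 [(np.float64(194.0), np.float64(170.0), 133.0, (182, 161, 25, 18)), (np.float64(252.0), np.float64(147.0), 235.5, (235, 137, 34, 19))]
td0 [(np.float64(370.0), np.float64(330.0), 1043.5, (343, 314, 54, 36))]
```

The pan pivots in the pads: the oysters rose only ~5 mm for 35 mm of handle lift (front still on the scale). So set it down and regrip close to the pan's back wall, where the sag moment is about half.

```bash
python3 -m creep '[{"hand":0,"tx":0,"ty":0,"tz":0.012,"spin":0},{"hand":0,"tx":0,"ty":0,"tz":0.012,"spin":0},{"hand":0,"tx":0,"ty":0,"tz":0.012,"spin":0},{"hand":0,"tx":0,"ty":0,"tz":0,"spin":0},{"hand":0.45,"tx":0,"ty":0,"tz":0,"spin":0}]'; python3 -m creep '[{"hand":0.45,"tx":0,"ty":0,"tz":0,"spin":0},{"hand":0.45,"tx":-0.027,"ty":0,"tz":0,"spin":0},{"hand":0.45,"tx":-0.028,"ty":0,"tz":0,"spin":0},{"hand":0.45,"tx":0,"ty":0,"tz":0.008,"spin":0},{"hand":0,"tx":0,"ty":0,"tz":0,"spin":0}]'
python3 - <<'E'
from h import *
st()
d=cap("side","d5");s=cap("scene","s5")
exec(open("h.py").read().split("def avgF")[0][-1:]) if 0 else None
def oy(c,ctr):
    m=cv2.inRange(cv2.cvtColor(c["color"],cv2.COLOR_RGB2HSV),(10,45,40),(35,140,255));q=[]
    for k in cv2.findContours(m,0,1)[0]:
        A=cv2.contourArea(k)
        if A>25:
            M=cv2.moments(k);p=(M["m10"]/A,M["m01"]/A)
            if np.hypot(p[0]-ctr[0],p[1]-ctr[1])<50:q.append((*np.round(p),A,cv2.boundingRect(k)))
    return q
print(oy(d,(370,330)),oy(s,(250,148)))
E
```

```text
time: 17.52
tool_pos: [445.3, -333.0, 86.8]
tcp_rot: [3.141, 0.0, 3.054]
contact_force: [0.4, 0.0, 0.9]
grip_width: 24.0
finger_force: 0.0
time: 18.15
tool_pos: [498.7, -337.1, 77.9]
tcp_rot: [3.14, -0.002, 3.055]
contact_force: [0.6, 1.1, -0.1]
grip_width: 35.4
finger_force: 0.0
{'time': 18.15, 'tool_pos': [498.726, -337.123, 77.912], 'tcp_rot': [3.14, -0.002, 3.055], 'contact_force': [0.601, 1.104, -0.141], 'grip_width': 35.407, 'finger_force': 0.0}
[(np.float64(381.0), np.float64(329.0), 673.0, (363, 314, 37, 31))] [(np.float64(251.0), np.float64(150.0), 241.0, (233, 142, 37, 15))]
```

```bash
python3 -m creep '[{"hand":0,"tx":0,"ty":0,"tz":0,"spin":0},{"hand":0,"tx":0,"ty":0,"tz":0,"spin":0},{"hand":0,"tx":0,"ty":0,"tz":0,"spin":0},{"hand":0,"tx":0,"ty":0,"tz":-0.008,"spin":0},{"hand":0,"tx":0,"ty":0,"tz":-0.008,"spin":0}]'; python3 -m creep '[{"hand":0,"tx":0,"ty":0,"tz":-0.008,"spin":0},{"hand":0,"tx":0,"ty":0,"tz":-0.008,"spin":0},{"hand":0,"tx":0,"ty":0,"tz":0,"spin":0}]'
cat >> h.py <<'E'
def oy(c,ctr,r=50,minA=25):
    m=cv2.inRange(cv2.cvtColor(c["color"],cv2.COLOR_RGB2HSV),(10,45,40),(35,140,255));q=[]
    for k in cv2.findContours(m,0,1)[0]:
        A=cv2.contourArea(k)
        if A>minA:
            M=cv2.moments(k);p=(M["m10"]/A,M["m01"]/A)
            if np.hypot(p[0]-ctr[0],p[1]-ctr[1])<r:q.append((round(p[0]),round(p[1]),A,cv2.boundingRect(k)))
    return q
E
python3 - <<'E'
from h import *
st();avgF()
d=cap("side","d6");s=cap("scene","s6")
print(oy(d,(370,330)),oy(s,(250,148)))
X=onz(s,(251,150),80);print(X,[proj(s,X+[0,0,h]).round(1) for h in(0,16,32)],[proj(d,X+[0,0,h]).round(1) for h in(0,16,32)])
E
```

```text
time: 18.88
tool_pos: [499.7, -337.6, 95.0]
tcp_rot: [3.141, -0.0, 3.054]
contact_force: [0.5, 0.3, -3.3]
grip_width: 18.0
finger_force: 30.0
time: 19.25
tool_pos: [500.2, -338.1, 111.9]
tcp_rot: [-3.141, 0.001, 3.054]
contact_force: [-1.0, -0.9, -2.9]
grip_width: 17.6
finger_force: 30.0
{'time': 19.25, 'tool_pos': [500.171, -338.119, 111.862], 'tcp_rot': [-3.141, 0.001, 3.054], 'contact_force': [-1.007, -0.88, -2.914], 'grip_width': 17.631, 'finger_force': 29.999}
F [-0.18 -0.01 -3.88] [0.62 0.37 0.43] M [0.139 0.197 0.017]
[(384, 319, 643.0, (366, 304, 36, 29))] [(249, 143, 236.0, (232, 134, 35, 16))]
[ 577.75085207 -350.63523208   80.        ] [array([251., 150.]), array([250.8, 146.3]), array([250.6, 142.5])] [array([368.1, 334.1]), array([369.1, 329. ]), array([370.1, 323.9])]
```

Level and fully carried (−3.9 N) at this grip. For the pour, the handle needs to sit near the fingertips so that the pan can pitch freely below the palm: set down, regrip higher, lift.

```bash
python3 -m creep '[{"hand":0,"tx":0,"ty":0,"tz":0.012,"spin":0},{"hand":0,"tx":0,"ty":0,"tz":0.012,"spin":0},{"hand":0,"tx":0,"ty":0,"tz":0.010,"spin":0},{"hand":0,"tx":0,"ty":0,"tz":0,"spin":0},{"hand":0.35,"tx":0,"ty":0,"tz":0,"spin":0}]'; python3 -m creep '[{"hand":0.35,"tx":0,"ty":0,"tz":-0.017,"spin":0},{"hand":0,"tx":0,"ty":0,"tz":0,"spin":0},{"hand":0,"tx":0,"ty":0,"tz":0,"spin":0},{"hand":0,"tx":0,"ty":0,"tz":0,"spin":0},{"hand":0,"tx":0,"ty":0,"tz":0,"spin":0}]';python3 -m creep '[{"hand":0,"tx":0,"ty":0,"tz":-0.008,"spin":0},{"hand":0,"tx":0,"ty":0,"tz":-0.008,"spin":0},{"hand":0,"tx":0,"ty":0,"tz":-0.008,"spin":0},{"hand":0,"tx":0,"ty":0,"tz":-0.008,"spin":0},{"hand":0,"tx":0,"ty":0,"tz":0,"spin":0}]'
python3 - <<'E'
from h import *
avgF()
d=cap("side","d7");s=cap("scene","s7")
print(oy(d,(370,330)),oy(s,(250,148)))
# basket / shelf geometry from w0 (wrist start) and scene: yellow mask
w=dict(np.load("pics/w0.npz")) if 0 else dict(np.load("pics/wrist0.npz"))
for p,z in(((447,22),60),((425,248),60),((410,245),60),((437,25),60)):print(p,onz(w,p,z).round())
E
```

```text
time: 20.27
tool_pos: [500.1, -338.1, 76.9]
tcp_rot: [-3.141, 0.001, 3.054]
contact_force: [0.1, 0.1, -0.2]
grip_width: 23.4
finger_force: 0.0
time: 20.9
tool_pos: [500.1, -338.0, 94.6]
tcp_rot: [-3.141, 0.001, 3.054]
contact_force: [0.0, 0.9, 6.0]
grip_width: 17.9
finger_force: 30.0
time: 21.52
tool_pos: [500.1, -338.1, 126.8]
tcp_rot: [-3.141, 0.001, 3.054]
contact_force: [-0.3, -0.2, -3.6]
grip_width: 17.8
finger_force: 30.0
F [-0.6  -0.12 -3.72] [0.52 0.47 0.61] M [ 0.143  0.212 -0.008]
[(386, 318, 532.5, (367, 305, 35, 26))] [(250, 143, 233.5, (233, 134, 34, 16))]
(447, 22) [670. 162.  60.]
(425, 248) [680. -62.  60.]
(410, 245) [662. -59.  60.]
(437, 25) [661. 159.  60.]
```

Still level. Basket front rim outer line is (670,162)–(681,−60): length 222 mm as it must be; basket centre ≈ (780,56), yaw ≈ +3°, shelf front at ≈ (645.5,49.5). Carry gently.

```bash
python3 -m creep '[{"hand":0,"tx":0,"ty":0,"tz":-0.012,"spin":0},{"hand":0,"tx":0.001,"ty":0.012,"tz":-0.012,"spin":0},{"hand":0,"tx":0.002,"ty":0.025,"tz":0,"spin":0},{"hand":0,"tx":0.003,"ty":0.035,"tz":0,"spin":0},{"hand":0,"tx":0.003,"ty":0.035,"tz":0,"spin":0}]'; python3 -m creep '[{"hand":0,"tx":0.003,"ty":0.035,"tz":0,"spin":0},{"hand":0,"tx":0.003,"ty":0.035,"tz":0,"spin":0},{"hand":0,"tx":0.003,"ty":0.035,"tz":0,"spin":0},{"hand":0,"tx":0.003,"ty":0.035,"tz":0,"spin":0},{"hand":0,"tx":0.003,"ty":0.035,"tz":0,"spin":0}]'; python3 -m creep '[{"hand":0,"tx":0.003,"ty":0.035,"tz":0,"spin":0},{"hand":0,"tx":0.003,"ty":0.035,"tz":0,"spin":0},{"hand":0,"tx":0.002,"ty":0.02,"tz":0,"spin":0},{"hand":0,"tx":0.001,"ty":0.01,"tz":0,"spin":0},{"hand":0,"tx":0,"ty":0,"tz":0,"spin":0}]'
python3 - <<'E'
from h import *
avgF(4)
d=cap("side","d8");s=cap("scene","s8");g=np.array(get_obs()["tool_pos"]);print(g)
print(proj(d,g+[80,-7,-15]),oy(d,proj(d,g+[80,-7,-15]),80));print(proj(s,g+[80,-7,-15]),oy(s,proj(s,g+[80,-7,-15]),80))
E
```

```text
time: 22.55
tool_pos: [500.2, -228.9, 151.1]
tcp_rot: [-3.141, 0.001, 3.054]
contact_force: [1.0, -0.4, -3.3]
grip_width: 17.8
finger_force: 30.0
time: 23.18
tool_pos: [500.4, -53.0, 151.2]
tcp_rot: [3.142, 0.002, 3.055]
contact_force: [1.2, 0.9, -3.4]
grip_width: 17.9
finger_force: 30.0
time: 23.8
tool_pos: [500.2, 46.1, 150.5]
tcp_rot: [3.142, 0.001, 3.055]
contact_force: [-0.3, -0.3, -4.0]
grip_width: 17.8
finger_force: 30.0
F [ 0.45 -0.44 -3.54] [0.74 0.35 0.69] M [0.134 0.167 0.014]
[500.24486211  44.95952622 149.90837374]
[267.956186   202.63461953] [(278, 268, 399.0, (269, 255, 19, 27)), (276, 202, 226.0, (254, 194, 39, 19)), (321, 220, 54.5, (289, 175, 98, 77))]
[287.21616361 231.15527231] [(219, 260, 48.5, (175, 244, 82, 39)), (291, 230, 341.0, (273, 219, 34, 22))]
```

```bash
python3 -m creep '[{"hand":0,"tx":0,"ty":0,"tz":0,"spin":-4},{"hand":0,"tx":0,"ty":0,"tz":0,"spin":-4},{"hand":0,"tx":-0.012,"ty":0,"tz":0,"spin":0},{"hand":0,"tx":-0.02,"ty":0,"tz":0,"spin":0},{"hand":0,"tx":-0.025,"ty":0,"tz":0,"spin":0}]'; python3 -m creep '[{"hand":0,"tx":-0.02,"ty":0,"tz":0,"spin":0},{"hand":0,"tx":-0.012,"ty":0,"tz":0,"spin":0},{"hand":0,"tx":-0.005,"ty":0,"tz":0,"spin":0},{"hand":0,"tx":0,"ty":0,"tz":0,"spin":0}]'
python3 -m creep '[{"hand":0,"tx":0,"ty":0,"tz":-0.05,"spin":0},{"hand":0,"tx":0,"ty":0,"tz":0,"spin":0},{"hand":0,"tx":0,"ty":0,"tz":0.025,"spin":0},{"hand":0,"tx":0,"ty":0,"tz":0.025,"spin":0},{"hand":0,"tx":0,"ty":0,"tz":0,"spin":0}]'
cat >> h.py <<'E'
def look(n):
    avgF(3);st();d=cap("side","d"+n);s=cap("scene","s"+n);g=np.array(get_obs()["tool_pos"])
    print("level oyster px",proj(d,g+[80,0,-15]).round(),proj(s,g+[80,0,-15]).round());print("side",oy(d,proj(d,g+[80,0,-15]),90));print("scene",oy(s,proj(s,g+[80,0,-15]),80))
E
python3 -c "from h import *;look('9')"
```

```text
time: 24.72
tool_pos: [558.4, 48.4, 150.0]
tcp_rot: [-3.141, 0.001, -3.091]
contact_force: [0.2, 0.1, -2.5]
grip_width: 17.8
finger_force: 30.0
time: 25.22
tool_pos: [593.9, 50.5, 149.7]
tcp_rot: [3.142, -0.001, -3.09]
contact_force: [-0.1, -0.4, -3.4]
grip_width: 18.0
finger_force: 30.0
time: 25.85
tool_pos: [592.0, 50.6, 147.3]
tcp_rot: [3.141, -0.006, -3.089]
contact_force: [-0.3, -0.4, -4.3]
grip_width: 17.8
finger_force: 30.0
F [ 0.52  0.   -3.72] [0.1  0.33 0.15] M [ 0.096  0.187 -0.006]
{'time': 26.0, 'tool_pos': [594.365, 50.51, 150.676], 'tcp_rot': [-3.141, 0.001, -3.089], 'contact_force': [0.57, -0.233, -3.88], 'grip_width': 17.428, 'finger_force': 29.994}
level oyster px [298. 188.] [254. 243.]
side [(309, 197, 199.5, (287, 181, 46, 35)), (322, 224, 49.5, (287, 175, 100, 77)), (347, 162, 75.5, (339, 156, 18, 12)), (345, 125, 33.5, (337, 120, 20, 11))]
scene [(230, 299, 94.0, (188, 275, 81, 51)), (244, 257, 526.5, (175, 242, 95, 41)), (193, 241, 98.0, (170, 227, 77, 33)), (297, 220, 30.0, (293, 216, 7, 11))]
```

The shake turned the pan nose-down some (oyster blob ~9 px lower than level). Continue.

```bash
python3 -m creep '[{"hand":0,"tx":0,"ty":0,"tz":-0.055,"spin":0},{"hand":0,"tx":0,"ty":0,"tz":0.05,"spin":0},{"hand":0,"tx":0,"ty":0,"tz":-0.05,"spin":0},{"hand":0,"tx":0,"ty":0,"tz":0.05,"spin":0},{"hand":0,"tx":0,"ty":0,"tz":-0.05,"spin":0}]';python3 -m creep '[{"hand":0,"tx":0,"ty":0,"tz":0,"spin":0},{"hand":0,"tx":0,"ty":0,"tz":0,"spin":0}]'
python3 -c "from h import *;look('10')"
```

```text
time: 26.72
tool_pos: [589.1, 50.7, 196.5]
tcp_rot: [3.14, -0.019, -3.089]
contact_force: [0.2, 0.9, -3.6]
grip_width: 17.7
finger_force: 30.0
time: 26.98
tool_pos: [594.4, 50.5, 205.8]
tcp_rot: [-3.141, 0.002, -3.089]
contact_force: [-0.7, -1.1, -2.5]
grip_width: 17.9
finger_force: 30.0
F [-0.46  0.39 -1.86] [0.46 0.5  0.09] M [ 0.113  0.019 -0.004]
{'time': 27.125, 'tool_pos': [593.825, 50.571, 204.629], 'tcp_rot': [3.142, -0.0, -3.089], 'contact_force': [-0.421, 0.213, -1.734], 'grip_width': 18.092, 'finger_force': 29.999}
level oyster px [298. 170.] [253. 230.]
side [(321, 214, 338.0, (294, 198, 41, 28)), (315, 225, 55.5, (277, 179, 110, 73)), (376, 184, 29.5, (361, 173, 29, 24)), (347, 162, 72.0, (339, 156, 18, 12)), (344, 124, 54.5, (337, 120, 20, 11))]
scene [(233, 291, 189.5, (188, 271, 81, 55)), (218, 263, 197.5, (175, 248, 64, 35)), (198, 241, 71.0, (170, 227, 74, 33)), (298, 206, 33.5, (294, 201, 8, 12))]
```

Wrist load fell to −1.9 N = the empty pan, so all three left it. Use the last picture to check.

```bash
python3 - <<'E'
import cv2,numpy as np
d=np.load("pics/d10.npz")["color"];s=np.load("pics/s10.npz")["color"]
a=cv2.resize(d[110:290,230:430],(400,360),interpolation=2);b=cv2.resize(s[170:350,150:350],(400,360),interpolation=2)
cv2.imwrite("pics/c10.png",np.hstack([a,b])[:,:,::-1])
E
```

View pics/c10.png

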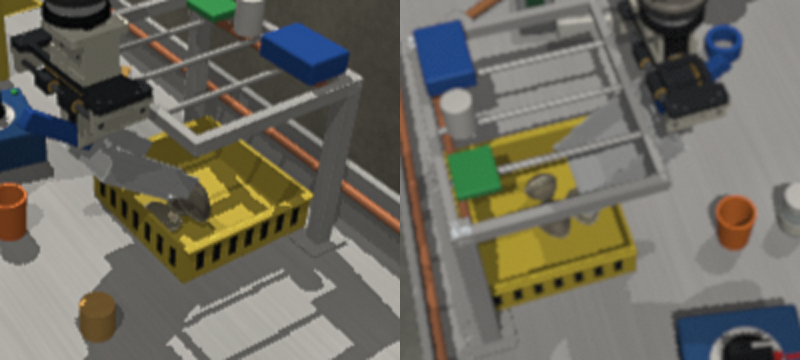

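The three oysters lie in the basket (right: (540,190), (555,222), (585,210)); pan is nose-down ~45° and empty, shelf untouched. Withdraw and go back to the scale.

```bash
python3 -m creep '[{"hand":0,"tx":0,"ty":0,"tz":-0.02,"spin":0},{"hand":0,"tx":0.03,"ty":0,"tz":0,"spin":0},{"hand":0,"tx":0.04,"ty":0,"tz":-0.01,"spin":0},{"hand":0,"tx":0.03,"ty":0,"tz":-0.01,"spin":0},{"hand":0,"tx":0,"ty":0,"tz":0,"spin":4}]'; python3 -m creep '[{"hand":0,"tx":0,"ty":0,"tz":0,"spin":4},{"hand":0,"tx":-0.004,"ty":-0.047,"tz":0,"spin":0},{"hand":0,"tx":-0.004,"ty":-0.047,"tz":0,"spin":0},{"hand":0,"tx":-0.004,"ty":-0.047,"tz":0,"spin":0},{"hand":0,"tx":-0.004,"ty":-0.047,"tz":0,"spin":0}]'; python3 -m creep '[{"hand":0,"tx":-0.004,"ty":-0.047,"tz":0,"spin":0},{"hand":0,"tx":-0.004,"ty":-0.047,"tz":0,"spin":0},{"hand":0,"tx":-0.004,"ty":-0.047,"tz":0,"spin":0},{"hand":0,"tx":-0.004,"ty":-0.047,"tz":0,"spin":0},{"hand":0,"tx":0,"ty":0,"tz":0,"spin":0}]'
python3 - <<'E'
from h import *
avgF(3);st()
s=cap("scene","s11");d=cap("side","d11")
for n,c in(("s",s),("d",d)):
    p=proj(c,[740,50,15]);m=cv2.inRange(cv2.cvtColor(c["color"],cv2.COLOR_RGB2HSV),(8,30,20),(35,150,255));q=[]
    m=cv2.morphologyEx(m,2,np.ones((3,3),np.uint8))
    for k in cv2.findContours(m,0,1)[0]:
        A=cv2.contourArea(k)
        if A>30:
            M=cv2.moments(k);u=(M["m10"]/A,M["m01"]/A)
            if np.hypot(u[0]-p[0],u[1]-p[1])<60:q.append((np.round(u).tolist(),A,onz(c,u,18).round()[:2].tolist()))
    print(n,p,q)
E
```

```text
time: 27.85
tool_pos: [492.8, 45.4, 245.9]
tcp_rot: [-3.142, 0.001, 3.123]
contact_force: [0.3, 0.3, -1.4]
grip_width: 18.0
finger_force: 30.0
time: 28.48
tool_pos: [493.6, -144.8, 244.9]
tcp_rot: [-3.142, 0.0, 3.054]
contact_force: [1.4, 1.1, -2.1]
grip_width: 17.7
finger_force: 30.0
time: 29.1
tool_pos: [492.6, -335.2, 244.0]
tcp_rot: [-3.141, -0.001, 3.05]
contact_force: [0.4, 0.6, -0.4]
grip_width: 17.9
finger_force: 30.0
F [ 0.5   0.46 -1.95] [0.67 0.17 0.24] M [0.141 0.031 0.025]
{'time': 29.25, 'tool_pos': [493.2, -331.275, 244.579], 'tcp_rot': [3.141, -0.001, 3.054], 'contact_force': [1.275, 0.647, -2.197], 'grip_width': 17.563, 'finger_force': 30.0}
s [232.23567615 274.4788323 ] [([219.0, 298.0], 220.5, [791.0, 112.0]), ([244.0, 279.0], 60.0, [713.0, 74.0]), ([239.0, 265.0], 33.0, [715.0, 25.0]), ([211.0, 260.0], 190.0, [787.0, -13.0])]
d [317.12930986 215.52992538] [([315.0, 259.0], 37.5, [637.0, -88.0]), ([345.0, 247.0], 1629.0, [728.0, -94.0])]
```

```bash
python3 -m creep '[{"hand":0,"tx":-0.009,"ty":-0.002,"tz":0.03,"spin":0},{"hand":0,"tx":0,"ty":0,"tz":0.02,"spin":0},{"hand":0,"tx":0,"ty":0,"tz":0.015,"spin":0},{"hand":0,"tx":0,"ty":0,"tz":0.015,"spin":0},{"hand":0,"tx":0,"ty":0,"tz":0.01,"spin":0}]'; python3 - <<'E'
from h import *
s=dict(np.load("pics/s11.npz"));d=dict(np.load("pics/d11.npz"))
for n,c in(("s",s),("d",d)):
    X=[[690,-40,6],[870,-30,6],[865,150,6],[685,145,6]]
    P=np.array([proj(c,x) for x in X],np.int32);k=np.zeros(c["color"].shape[:2],np.uint8);cv2.fillPoly(k,[P],255)
    h=cv2.cvtColor(c["color"],cv2.COLOR_RGB2HSV);m=(k>0)&(h[:,:,1]<120)
    nn,l,st_,ce=cv2.connectedComponentsWithStats(m.astype(np.uint8))
    for i in range(1,nn):
        if st_[i,4]>25:print(n,ce[i].round(),st_[i],np.median(h[l==i],0),onz(c,ce[i],15).round()[:2])
E
```

```text
time: 29.98
tool_pos: [502.2, -334.7, 154.7]
tcp_rot: [-3.141, 0.001, 3.055]
contact_force: [-0.7, -0.2, 2.1]
grip_width: 18.0
finger_force: 30.0
s [210. 260.] [199 252  22  16 206] [22.  55.5 93. ] [789. -15.]
s [218. 279.] [184 263  68  57 864] [ 22.  12. 121.] [781.  54.]
s [219. 298.] [211 290  18  16 220] [20. 50. 85.] [790. 110.]
d [330. 215.] [ 290  186   82   58 2359] [24. 29. 61.] [772.  35.]
```

```bash
python3 -m creep '[{"hand":0,"tx":0,"ty":0,"tz":0.012,"spin":0},{"hand":0,"tx":0,"ty":0,"tz":0.012,"spin":0},{"hand":0,"tx":0,"ty":0,"tz":0.012,"spin":0},{"hand":0,"tx":0,"ty":0,"tz":0.012,"spin":0},{"hand":0,"tx":0,"ty":0,"tz":0.005,"spin":0}]'; python3 - <<'E'
from h import *
avgF(3)
s=dict(np.load("pics/s11.npz"));print("rail",proj(s,[645,50,240]).round(),proj(s,[648,-90,240]).round(),proj(s,[640,200,240]).round())
h=cv2.cvtColor(s["color"],cv2.COLOR_RGB2HSV)
for y in range(258,292,3):print(y,[tuple(h[y,x]) and f"{h[y,x,0]},{h[y,x,1]},{h[y,x,2]}" for x in range(226,260,3)])
E
```

```text
time: 30.6
tool_pos: [501.8, -334.6, 100.8]
tcp_rot: [3.141, -0.001, 3.054]
contact_force: [-1.0, -0.9, 1.9]
grip_width: 17.9
finger_force: 30.0
F [ 0.21 -0.12 -0.92] [0.34 0.52 0.69] M [ 0.088 -0.025 -0.048]
rail [264. 214.] [248. 175.] [285. 263.]
258 ['25,179,145', '25,182,143', '25,182,144', '25,184,144', '25,185,143', '25,184,144', '25,185,143', '25,183,145', '25,187,105', '25,183,134', '21,25,130', '15,8,123']
261 ['25,183,145', '25,184,144', '25,184,143', '25,181,145', '25,180,142', '25,182,140', '25,185,145', '25,182,144', '25,182,133', '25,181,89', '23,99,144', '23,9,111']
264 ['25,181,145', '25,184,144', '25,182,144', '24,140,126', '22,63,110', '22,55,106', '24,86,107', '24,146,122', '23,65,113', '27,22,129', '17,12,147', '20,10,149']
267 ['25,183,166', '25,186,156', '24,163,136', '22,47,97', '21,34,104', '20,18,127', '20,11,143', '20,10,147', '20,10,150', '25,10,147', '24,9,138', '18,10,125']
270 ['24,139,147', '22,63,134', '23,21,143', '25,10,147', '20,10,150', '30,9,148', '20,11,142', '15,8,128', '23,9,113', '10,7,104', '23,10,102', '23,22,105']
273 ['18,8,150', '18,8,15
[... 452 characters left out ...]
,174,82']
282 ['25,178,165', '25,186,169', '25,183,169', '25,184,148', '25,184,143', '24,149,139', '24,111,129', '25,168,149', '25,182,144', '25,180,143', '25,186,144', '25,179,91']
285 ['25,179,167', '25,181,169', '25,182,168', '25,181,169', '25,183,160', '25,185,146', '25,185,146', '25,183,167', '25,185,143', '25,182,144', '25,185,143', '25,179,121']
288 ['25,182,158', '25,183,169', '25,183,169', '25,182,168', '25,184,168', '25,185,170', '25,183,169', '25,182,171', '25,184,147', '25,184,143', '25,182,143', '25,184,141']
291 ['25,181,144', '25,183,169', '25,182,168', '25,183,169', '25,183,169', '25,181,169', '25,184,169', '25,182,170', '25,184,157', '25,182,143', '25,184,143', '25,182,139']
```

Third oyster is visible on both sides of a shelf bar at (242,271), ≈(714,50) inside the basket: all three are in. Press the pan flat on the scale.

```bash
python3 -m creep '[{"hand":0,"tx":0,"ty":0,"tz":0.004,"spin":0},{"hand":0,"tx":0,"ty":0,"tz":0.003,"spin":0},{"hand":0,"tx":0,"ty":0,"tz":0,"spin":0}]'; python3 -c "
from h import *
avgF(3);st()"
```

```text
time: 31.12
tool_pos: [502.2, -334.9, 96.1]
tcp_rot: [-3.141, 0.001, 3.054]
contact_force: [-2.9, 1.9, 6.8]
grip_width: 17.9
finger_force: 30.0
F [-2.8   1.46  6.65] [0.68 0.12 0.58] M [0.394 0.448 0.006]
{'time': 31.275, 'tool_pos': [502.204, -334.937, 96.115], 'tcp_rot': [-3.141, 0.001, 3.054], 'contact_force': [-2.188, 1.303, 7.174], 'grip_width': 18.024, 'finger_force': 30.002}
```

```bash
python3 -m creep '[{"hand":0.5,"tx":0,"ty":0,"tz":0,"spin":0},{"hand":0.5,"tx":0,"ty":0,"tz":0,"spin":0},{"hand":0.6,"tx":0,"ty":0,"tz":-0.037,"spin":0},{"hand":0.6,"tx":0.045,"ty":-0.006,"tz":-0.037,"spin":0},{"hand":0.6,"tx":0,"ty":0,"tz":0,"spin":0}]'; python3 - <<'E'
from h import *
st();w=cap("wrist","w12");s=cap("scene","s12");d=cap("side","d12")
for z in(102,90):
    r=blob(w,[450,-340,102],z,(100,150,30),(130,255,255),120,20);print(r[1],long(r[1]),r[0].min(0),r[0].max(0))
s3=dict(np.load("pics/s3.npz"))
for c in(s3,s):
    r=blob(c,[465,-345,102],102,(100,150,30),(130,255,255),30,20);print(r[1],r[0].min(0),r[0].max(0))
d3=dict(np.load("pics/d3.npz"))
for c in(d3,d):
    r=blob(c,[450,-340,102],102,(100,150,30),(130,255,255),50,20);print(r[1],r[0].min(0),r[0].max(0))
E
```

```text
time: 31.9
tool_pos: [456.1, -337.9, 171.7]
tcp_rot: [-3.139, 0.003, 3.053]
contact_force: [0.4, 0.2, 0.4]
grip_width: 54.5
finger_force: 0.0
{'time': 31.9, 'tool_pos': [456.087, -337.947, 171.688], 'tcp_rot': [-3.139, 0.003, 3.053], 'contact_force': [0.416, 0.167, 0.393], 'grip_width': 54.52, 'finger_force': 0.0}
((459.1670227050781, -330.8123474121094), (16.380571365356445, 98.04744720458984), 84.94944763183594) 174.94943 [ 409.74783 -343.2082 ] [ 508.70294 -319.11685]
((464.006103515625, -330.860595703125), (17.30228614807129, 103.56448364257812), 84.94941711425781) 174.94942 [ 411.80615 -343.95395] [ 516.32935 -318.507  ]
((466.4886474609375, -323.68182373046875), (31.608842849731445, 97.97061157226562), 85.27550506591797) [ 417.0686  -342.48865] [ 515.8054  -306.25592]
((467.8350524902344, -320.1825866699219), (30.9130802154541, 97.75824737548828), 85.25824737548828) [ 418.60617 -337.02173] [ 517.1277  -303.61313]
((439.55145263671875, -339.4232177734375), (23.806930541992188, 58.4245719909668), 84.35891723632812) [ 409.63486 -353.39587] [ 468.79672 -325.66577]
((439.7628173828125, -336.439697265625), (23.806411743164062, 56.827877044677734), 84.92822265625) [ 410.60675 -350.21887] [ 468.7565  -323.11362]
```

Pan is back within ~3 mm of its start pose, same yaw, flat. Now to the timer.

```bash
python3 -m creep '[{"hand":0.6,"tx":0,"ty":0.02,"tz":-0.035,"spin":0},{"hand":0.6,"tx":-0.006,"ty":0.053,"tz":-0.033,"spin":0},{"hand":0.6,"tx":-0.006,"ty":0.053,"tz":0,"spin":0},{"hand":0.6,"tx":-0.006,"ty":0.053,"tz":0,"spin":0},{"hand":0.6,"tx":-0.006,"ty":0.053,"tz":0,"spin":0}]'; python3 -m creep '[{"hand":0.6,"tx":-0.006,"ty":0.053,"tz":0,"spin":0},{"hand":0.6,"tx":-0.006,"ty":0.053,"tz":0,"spin":0},{"hand":0.6,"tx":-0.006,"ty":0.053,"tz":0,"spin":0},{"hand":0.6,"tx":-0.006,"ty":0.053,"tz":0,"spin":0},{"hand":0.6,"tx":-0.006,"ty":0.053,"tz":0,"spin":0}]'; python3 -m creep '[{"hand":0.6,"tx":-0.006,"ty":0.053,"tz":0,"spin":0},{"hand":0.6,"tx":-0.006,"ty":0.053,"tz":0,"spin":0},{"hand":0.6,"tx":-0.006,"ty":0.034,"tz":0,"spin":0},{"hand":0.6,"tx":0,"ty":0,"tz":0,"spin":10},{"hand":0.6,"tx":0,"ty":0,"tz":0,"spin":10}]'; python3 -m creep '[{"hand":0.6,"tx":0,"ty":0,"tz":0,"spin":10},{"hand":0.6,"tx":0,"ty":0,"tz":0,"spin":10},{"hand":0.6,"tx":0,"ty":0,"tz":0,"spin":10},{"hand":0.6,"tx":0,"ty":0,"tz":0,"spin":10},{"hand":0.6,"tx":0,"ty":0,"tz":0,"spin":10}]'; python3 -m creep '[{"hand":0.6,"tx":0,"ty":0,"tz":0,"spin":10},{"hand":0.6,"tx":0,"ty":0,"tz":0,"spin":5},{"hand":0.6,"tx":0,"ty":0,"tz":0,"spin":0}]'
```

```text
time: 32.67
tool_pos: [501.4, -105.8, 235.5]
tcp_rot: [3.141, -0.002, 3.055]
contact_force: [0.8, 0.9, -0.6]
grip_width: 55.2
finger_force: 0.0
time: 33.3
tool_pos: [554.0, 155.9, 235.1]
tcp_rot: [-3.141, -0.002, 3.055]
contact_force: [0.5, -0.2, -0.6]
grip_width: 55.1
finger_force: 0.0
time: 33.92
tool_pos: [583.6, 292.8, 234.2]
tcp_rot: [-3.139, -0.002, 2.702]
contact_force: [-0.5, 0.2, -0.2]
grip_width: 55.4
finger_force: 0.0
time: 34.55
tool_pos: [583.7, 292.1, 234.6]
tcp_rot: [-3.139, 0.0, 1.828]
contact_force: [-0.6, 0.2, -0.1]
grip_width: 55.0
finger_force: 0.0
time: 34.92
tool_pos: [583.8, 291.9, 234.9]
tcp_rot: [-3.139, 0.001, 1.572]
contact_force: [-0.5, 0.6, 0.0]
grip_width: 55.3
finger_force: 0.0
```

```bash
python3 - <<'E'
from h import *
w=cap("wrist","w13");h=cv2.cvtColor(w["color"],cv2.COLOR_RGB2HSV)
print("dial exp px",proj(w,[594,352,105]))
def comps(m,z,name,minA=15):
    n,l,s,c=cv2.connectedComponentsWithStats(m.astype(np.uint8))
    for i in range(1,n):
        if s[i,4]>minA:
            q=max(cv2.findContours((l==i).astype(np.uint8),0,1)[0],key=cv2.contourArea)
            W=np.array([onz(w,v,z)[:2] for v in q[:,0]],np.float32);r=cv2.minAreaRect(W)
            print(name,c[i].round(),s[i],np.round(r[0],1),np.round(r[1],1),round(long(r)))
roi=np.zeros(h.shape[:2],bool);roi[0:255]=True
comps(roi&(h[:,:,2]<60)&(h[:,:,1]<120),105,"black",80)
comps(roi&((h[:,:,0]<8)|(h[:,:,0]>172))&(h[:,:,1]>140)&(h[:,:,2]>70),80,"red")
comps(roi&(h[:,:,0]>45)&(h[:,:,0]<85)&(h[:,:,1]>100)&(h[:,:,2]>50),61,"green")
comps(roi&(h[:,:,0]>100)&(h[:,:,0]<130)&(h[:,:,1]>120),60,"blue",300)
E
```

```text
dial exp px [300.15753476 140.11275043]
black [293. 140.] [ 261  109   63   65 2815] [587.1 350.4] [53.4 53.7] 90
red [236. 131.] [226 127  21   9 117] [535.7 358. ] [ 5.2 18.4] 171
red [256. 134.] [251 130  11  10  96] [554.  355.1] [8.2 9.3] 178
green [280.  81.] [276  70  10  23 145] [576.4 402.6] [ 5.9 19.7] 102
green [363.  99.] [357  92  13  14 145] [655.4 387.4] [11.5 11.9] 94
blue [292. 133.] [  214    54   165   161 13672] [587.8 348.5] [136.6 146.4] 171
```

```bash
python3 - <<'E'
from h import *
w=dict(np.load("pics/w13.npz"));h=cv2.cvtColor(w["color"],cv2.COLOR_RGB2HSV)
for y in range(102,182,4):print(y,' '.join(f"{h[y,x,2]:3d}" for x in range(248,340,4)))
E
```

```text
102 115 118 120 121 119 180 187 207 207 206 206 206 208 205 206 207 207 205 120 119 121 120 118
106 117 119 118 119 206  91  81 103 207 206 205 207 209 206 209 207 208 207 206 124 119 118 120
110 119 120 122 203  85  94  79  86 180  86  37  40  44  60 176 204 206 204 207 206 124 121 122
114 117 117 166  89  76  72 102  40  30  30  34  33  30  34  34  35 193 206 207 204 204 118 116
118 115 116 166  86  77 100  32  30  25  32  31  32  32  27  29  32  34 164 205 204 202 125 116
122 119 183  79  78  94  25  28  36  31  28  32  33  31  31  33  27  29  28 202 201 204 203 117
126 115 204 120  70  56  28  29  32  31  25  32  29  30  32  29  30  27  24  72 202 202 200 118
130 115 170 132  95  25  21  16  19  32  31  30  29  26  33  30  32  28  29  30 202 202 203 135
134 146 185 187 169  21  19  29  32  22  24  19  16  28  26  32  30  23  30  29 174 202 204 144
138 154 162 181 125 181 154  68  26  29  34  31  28  28  30  22  23  21  22  28  90 202 202 165
142 154 101 101  89 137 181 205 203 203 205 157  35  33  29  33  34  32  28  29 130 201 199 153
146 133 164 162 113  18  21  24  26  44 137 172  27  28  30  30  31  34  33  30 167 199 200 135
150 114 200 198 145  20  14  16  12  17  27  25  28  27  28  28  32  28  26  26 194 214 229 121
154 116 202 198 201  28  16  13  19  17   5  14  17  22  17  24  26  30  28  20 219 229 228 135
158 116 154 199 203  99  19  20  21  16  15  21  22  16  17  10  17  13  21 186 229 230 177 136
162 118 117 198 202 100  56  15  19  10  20  11  18  18  17  12  10  12  87 230 230 230 139 136
166 115 116 126 203  98  99  69  19  11  12  16   9  14  13  10  13  86 230 230 229 146 134 135
170 112 115 112 153 103 101  97  92  22  24  11  12  11   9   8 127 134 229 229 176 134 133 134
174 112 115 113 114 151 160 162 122 101 100  92  89  86 113 133 138 132 228 167 132 133 133 134
178 112 114 114 115 113 120 192 199 198  99 104 101 118 136 133 135 208 140 137 139 137 137 138
```

```bash
python3 - <<'E'
from h import *
w=dict(np.load("pics/w13.npz"));h=cv2.cvtColor(w["color"],cv2.COLOR_RGB2HSV)
roi=np.zeros(h.shape[:2],np.uint8);cv2.circle(roi,(293,138),62,1,-1)
blue=(h[:,:,0]>100)&(h[:,:,0]<130)&(h[:,:,1]>120)
m=((roi>0)&~blue).astype(np.uint8);m=cv2.morphologyEx(m,2,np.ones((5,5),np.uint8))
q=max(cv2.findContours(m,0,1)[0],key=cv2.contourArea)
for z in(60,62):
    W=np.array([onz(w,v,z)[:2] for v in q[:,0]],np.float32);print("ring",z,cv2.fitEllipse(W),cv2.minEnclosingCircle(W))
b=((roi>0)&(h[:,:,2]<60)&(h[:,:,1]<120)).astype(np.uint8)
q=max(cv2.findContours(b,0,1)[0],key=cv2.contourArea)
for z in(73,):
    W=np.array([onz(w,v,z)[:2] for v in q[:,0]],np.float32);print("disc",z,cv2.fitEllipse(W),cv2.minEnclosingCircle(W))
for nm,p,z in(("red",(236,131),61),("tooth",(256,134),70),("green",(280,81),61),("line a",(266,138),105),("line b",(289,144),105)):print(nm,onz(w,p,z).round(1))
E
```

```text
ring 60 ((587.56640625, 349.4756774902344), (86.58867645263672, 94.57360076904297), 12.946000099182129) ((585.5703125, 354.8374328613281), 52.05078887939453)
ring 62 ((587.5318603515625, 349.6249694824219), (86.04529571533203, 93.98011016845703), 12.946002006530762) ((585.54833984375, 354.95306396484375), 51.724082946777344)
disc 73 ((587.6965942382812, 347.8701171875), (59.117942810058594, 59.468597412109375), 132.1248779296875) ((587.6741333007812, 347.91229248046875), 30.3749942779541)
red [532.6 357.3  61. ]
tooth [553.1 354.9  70. ]
green [576.1 402.9  61. ]
line a [564.8 353.7 105. ]
line b [584.5 348.7 105. ]
```

Dial centre ≈ (587.5, 348.5); red mark at 171°, green at 102° (69° apart = 1.2 rad, as it must be); bar along ~170°. Go over it, align and grip.

```bash
python3 -m creep '[{"hand":0.4,"tx":0.0565,"ty":0.0037,"tz":0,"spin":0},{"hand":0.4,"tx":0,"ty":0,"tz":0,"spin":-10},{"hand":0.4,"tx":0,"ty":0,"tz":0,"spin":-10},{"hand":0.4,"tx":0,"ty":0,"tz":0,"spin":-10},{"hand":0.4,"tx":0,"ty":0,"tz":0,"spin":-10}]'; python3 -m creep '[{"hand":0.4,"tx":0,"ty":0,"tz":0.025,"spin":-10},{"hand":0.4,"tx":0,"ty":0,"tz":0.025,"spin":-10},{"hand":0.4,"tx":0,"ty":0,"tz":0.025,"spin":-10},{"hand":0.4,"tx":0,"ty":0,"tz":0.025,"spin":-10},{"hand":0.4,"tx":0,"ty":0,"tz":0,"spin":0}]'; python3 -c "
from h import *
st()"
```

```text
time: 35.6
tool_pos: [587.5, 348.1, 235.9]
tcp_rot: [-3.141, -0.0, 2.277]
contact_force: [0.3, -0.4, 0.2]
grip_width: 36.8
finger_force: 0.0
time: 36.22
tool_pos: [586.3, 347.4, 133.9]
tcp_rot: [-3.138, -0.005, 2.967]
contact_force: [0.1, -0.3, 0.7]
grip_width: 36.8
finger_force: 0.0
{'time': 36.225, 'tool_pos': [586.33, 347.422, 133.851], 'tcp_rot': [-3.138, -0.005, 2.967], 'contact_force': [0.052, -0.341, 0.706], 'grip_width': 36.79, 'finger_force': 0.0}
```

```bash
python3 -m creep '[{"hand":0.4,"tx":0,"ty":0,"tz":0.02,"spin":0},{"hand":0.4,"tx":0,"ty":0,"tz":0.02,"spin":0},{"hand":0.4,"tx":0,"ty":0,"tz":0.004,"spin":0},{"hand":0.4,"tx":0,"ty":0,"tz":0,"spin":0},{"hand":0,"tx":0,"ty":0,"tz":0,"spin":0}]'; python3 -m creep '[{"hand":0,"tx":0,"ty":0,"tz":0,"spin":0},{"hand":0,"tx":0,"ty":0,"tz":0,"spin":0},{"hand":0,"tx":0,"ty":0,"tz":0,"spin":0}]'; python3 -c "
from h import *
avgF(3)"
```

```text
time: 36.85
tool_pos: [588.3, 348.1, 94.2]
tcp_rot: [3.14, 0.002, 2.966]
contact_force: [-0.2, 0.2, 0.6]
grip_width: 30.9
finger_force: 0.0
time: 37.22
tool_pos: [588.0, 347.9, 93.5]
tcp_rot: [3.141, 0.001, 2.967]
contact_force: [-0.6, 0.0, 3.1]
grip_width: 16.0
finger_force: 30.0
F [-0.22  0.24  4.35] [0.07 0.22 0.77] M [0.111 0.02  0.002]
```

```bash
python3 -m creep '[{"hand":0,"tx":0,"ty":0,"tz":-0.006,"spin":0},{"hand":0,"tx":0,"ty":0,"tz":-0.006,"spin":0},{"hand":0,"tx":0,"ty":0,"tz":-0.005,"spin":0},{"hand":0,"tx":0,"ty":0,"tz":0,"spin":0}]'; python3 -c "
from h import *
avgF(3);st()"
```

```text
time: 37.88
tool_pos: [587.8, 347.8, 109.6]
tcp_rot: [3.141, 0.0, 2.967]
contact_force: [4.3, 2.4, -5.8]
grip_width: 15.7
finger_force: 30.0
F [ 3.89  3.16 -6.18] [0.63 0.28 0.53] M [ 0.555 -0.874 -0.028]
{'time': 38.025, 'tool_pos': [587.832, 347.802, 109.599], 'tcp_rot': [3.141, 0.0, 2.967], 'contact_force': [4.763, 3.037, -6.928], 'grip_width': 16.088, 'finger_force': 29.976}
```

```bash
python3 -m creep '[{"hand":0,"tx":0,"ty":0,"tz":0,"spin":8.5},{"hand":0,"tx":0,"ty":0,"tz":0,"spin":8.5},{"hand":0,"tx":0,"ty":0,"tz":0,"spin":8.5},{"hand":0,"tx":0,"ty":0,"tz":0,"spin":8.5},{"hand":0,"tx":0,"ty":0,"tz":0,"spin":8.5}]'; python3 -m creep '[{"hand":0,"tx":0,"ty":0,"tz":0,"spin":8.5},{"hand":0,"tx":0,"ty":0,"tz":0,"spin":8.5},{"hand":0,"tx":0,"ty":0,"tz":0,"spin":8.5},{"hand":0,"tx":0,"ty":0,"tz":0,"spin":1.5},{"hand":0,"tx":0,"ty":0,"tz":0,"spin":0}]'; python3 -c "
from h import *
avgF(3);st()"
```

```text
time: 38.65
tool_pos: [588.3, 348.7, 109.6]
tcp_rot: [3.139, -0.0, 2.221]
contact_force: [7.9, 6.4, -7.9]
grip_width: 15.9
finger_force: 30.0
time: 39.28
tool_pos: [588.9, 348.9, 109.7]
tcp_rot: [3.138, -0.002, 1.755]
contact_force: [9.1, 5.9, -10.2]
grip_width: 15.7
finger_force: 30.1
F [ 9.09  6.44 -9.6 ] [0.4  0.23 0.21] M [ 1.212 -1.615  0.435]
{'time': 39.425, 'tool_pos': [588.912, 348.917, 109.659], 'tcp_rot': [3.138, -0.002, 1.755], 'contact_force': [8.596, 6.674, -9.418], 'grip_width': 15.652, 'finger_force': 30.093}
```

At the end stop (turned 1.21 rad, 0.4 N m reaction). Push in.

```bash
python3 -m creep '[{"hand":0,"tx":0,"ty":0,"tz":0.006,"spin":0},{"hand":0,"tx":0,"ty":0,"tz":0.006,"spin":0},{"hand":0,"tx":0,"ty":0,"tz":0.006,"spin":0},{"hand":0,"tx":0,"ty":0,"tz":0.003,"spin":0},{"hand":0,"tx":0,"ty":0,"tz":0,"spin":0}]'; python3 -c "
from h import *
avgF(3);st()"
```

```text
time: 40.05
tool_pos: [589.0, 349.0, 93.3]
tcp_rot: [3.135, -0.002, 1.755]
contact_force: [0.2, 2.3, 14.1]
grip_width: 15.9
finger_force: 30.1
F [-0.31  2.19 14.15] [0.17 0.2  0.4 ] M [0.314 0.109 0.397]
{'time': 40.2, 'tool_pos': [589.032, 349.015, 93.297], 'tcp_rot': [3.135, -0.002, 1.755], 'contact_force': [-0.07, 2.219, 14.441], 'grip_width': 15.868, 'finger_force': 30.094}
```

```bash
python3 -m creep '[{"hand":0.4,"tx":0,"ty":0,"tz":0,"spin":0},{"hand":0.4,"tx":0,"ty":0,"tz":0,"spin":0},{"hand":0.4,"tx":0,"ty":0,"tz":-0.03,"spin":0},{"hand":0.4,"tx":0,"ty":0,"tz":-0.055,"spin":0},{"hand":0.4,"tx":-0.03,"ty":0,"tz":-0.055,"spin":0}]'; python3 -m creep '[{"hand":0.4,"tx":-0.03,"ty":0,"tz":0,"spin":0},{"hand":0.4,"tx":0,"ty":0,"tz":0,"spin":0}]'; python3 - <<'E'
from h import *
st();w=cap("wrist","w14");h=cv2.cvtColor(w["color"],cv2.COLOR_RGB2HSV)
def comps(m,z,name,minA=15):
    n,l,s,c=cv2.connectedComponentsWithStats(m.astype(np.uint8))
    for i in range(1,n):
        if s[i,4]>minA:
            X=onz(w,c[i],z)[:2];v=X-[588,348.7];print(name,c[i].round(),s[i,4],X.round(1),"r",np.hypot(*v).round(1),"ang",np.degrees(np.arctan2(v[1],v[0])).round(1))
roi=np.zeros(h.shape[:2],bool);roi[0:255]=True
comps(roi&((h[:,:,0]<8)|(h[:,:,0]>172))&(h[:,:,1]>140)&(h[:,:,2]>70),66,"red")
comps(roi&(h[:,:,0]>45)&(h[:,:,0]<85)&(h[:,:,1]>100)&(h[:,:,2]>50),61,"green")
s=cap("scene","s14");d=cap("side","d14");s0=dict(np.load("pics/scene0.npz"));d0=dict(np.load("pics/side0.npz"))
for nm,X,lo,hi,z in(("jar",[444,151,60],(0,0,170),(180,40,255),70),("tape",[431,-179,25],(100,150,30),(130,255,255),30),("beaker",[532,146,50],(4,150,60),(14,255,255),65),("weight",[543,-72,40],(12,150,60),(22,255,255),45)):
    for a,b in((s0,s),(d0,d)):
        try:
            p=[blob(c,X,z,lo,hi,25,20)[0].mean(0).round(1) for c in(a,b)];print(nm,p[0],p[1])
        except Exception as e:print(nm,"n/a")
# brown blobs left on the bench
for n,c in(("s",s),("d",d)):
    for x,y,A,bb in oy(c,(280,220),400,60):
        X=onz(c,(x,y),13);
        if 350<X[0]<660 and -300<X[1]<300:print("bench?",n,x,y,A,X.round()[:2])
E
```

```text
time: 40.83
tool_pos: [591.9, 319.2, 229.2]
tcp_rot: [-3.139, 0.0, 1.757]
contact_force: [1.1, -0.3, 0.5]
grip_width: 36.8
finger_force: 0.0
time: 41.08
tool_pos: [598.8, 286.7, 229.0]
tcp_rot: [-3.141, 0.001, 1.751]
contact_force: [-0.2, 0.2, -0.6]
grip_width: 36.6
finger_force: 0.0
{'time': 41.075, 'tool_pos': [598.785, 286.674, 229.03], 'tcp_rot': [-3.141, 0.001, 1.751], 'contact_force': [-0.24, 0.223, -0.615], 'grip_width': 36.613, 'finger_force': 0.0}
red [286.  96.] 96 [580.3 382.8] r 35.0 ang 102.8
red [232. 115.] 125 [533.5 357.2] r 55.2 ang 171.2
green [286.  72.] 165 [576.3 402.6] r 55.2 ang 102.3
green [366. 106.] 146 [655.6 387.4] r 77.9 ang 29.8
jar n/a
jar [417.  155.5] [438.9 155.3]
tape n/a
tape [ 426.5 -189.2] [ 426.3 -189.2]
beaker n/a
beaker [520.7 118.6] [519.7 117.4]
weight n/a
weight [533.4 -86.1] [535.9 -87.8]
bench? s 288 224 248.0 [539. -77.]
```

Tooth at 102.8° stands on the green mark (102.3°), the dial is back at its starting height, and no oyster is left on the bench. Hand in.

```bash
python3 -c "from plant import close_job;print(close_job())"
```

```text
the job is handed in; nothing more can be done
None
```

I handed the job in after 41 s of robot time: the three oysters went from the pan on the scale into the basket, the empty pan stands back on the middle of the scale, and the timer dial is turned to the green mark and pushed in; measured afterwards, the tape, beaker and weight had not moved, but I got no clean check on the jar.

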